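# Lift the soap bar onto its drying rack

## Robot

A 6-joint arm with a two-finger parallel gripper is mounted at the origin on the work surface. World frame = base frame: x ahead of the robot, y to its left, z up, the work surface at z = 0. Lengths are in mm, angles in rad, forces in N, time in s.
With the tool pointing down it reaches from about 350 to 875 mm from the base axis. Payload 4.2 kg.
Tool frame: the origin (TCP) lies midway between the tips of the shut fingers; the grasp point (between the pads) lies 19 mm behind it; z points along the fingers, y is the direction in which the jaws open and shut (so a half turn about z gives the same grasp; the last joint's range is limited). The gripper opens to 87 mm and grips with 3 to 60 N. Pads are 19 mm wide; open, the fingers measure 117 mm over their backs; the gripper's body (75 mm by 190 mm) begins 51 mm behind the grasp point.
Start: joints at [1.493, 0.385, 0.008, 0, -1.194, -0.259], TCP at [206.51, 589.875, 222.55] pointing down, gripper open.
Joint ranges: [-3.14, 3.14], [-1.21, 2.06], [-1.07, 1.41], [-3.16, 2.05], [-2.99, -0.16], [-3.1, 3.1]. Speed limits (rad/s): [2.79, 2.79, 3.14, 3.14, 3.14, 3.14].

## Interface

Orientations are given as [roll, pitch, yaw] about the fixed x, y, z axes, in that order (R = Rz(yaw) Ry(pitch) Rx(roll)).
In Python, from plant import status, eyes, hand_in gives the robot as it stands. The module is installed in compiled form; this text tells all that it offers.
- The arm moves only by the tool drive_tool, never from a script. Its argument "increments" is a list of rows, each an object with "linear": the shift along the tool's x, y, z in cm, a list of three; "rot": the turn, a rotation vector about the tool's x, y, z in rad, a list of three. A call has 1 to 10 rows; each row shifts and turns the pose as measured when the row begins, along the tool's axes as they then stand; what a row does not reach is not made up. A row lasts 1/12 s, in which the tool goes at most 41.7 mm and 7.16 degrees, less where a joint would pass 70% of its speed; a pose out of reach is approached as far as the arm can. A call is refused whole if a number of a shift passes 4.17 or a number of a turn 0.125, either way. A call with a gripper value outside its range is refused whole. "grip" is the finger opening in cm, from 0 to 8.7, set as the call begins (left out, the last holds). The fingers move at their own pace and stop on an object; "newtons" is the grip in N (left out, the last holds). Time passes only in rows, so rows that do not move let the fingers close. It gives the time, the measured TCP pose, the force and the opening at its end, in the units of the state.
- status.sense(): the state, without advancing time (a new reading comes with each control period).
- eyes.capture(name): name is "scene" or "top"; returns the picture (400x640x3 uint8, red, green, blue); there is no depth.
- eyes.camera_model(name): a dict with "fx", "fy", "cx", "cy" (pixels), "rvec" (rotation vector, rad) and "tvec" (3), from world to camera coordinates, as OpenCV has them. Camera axes: x right, y down, z forward; pixel columns grow to the right and rows downward; lengths in mm; the calibration is good to about 2 mm. A picture is of the moment at which its call begins. camera_model takes no time and is no camera call.
- hand_in(): hands the job in, once; it reports no verdict.
The state is a dict: "clock": time; "q": joint angles; "dq": joint speeds; "tau": joint torques, N m; "tool_pos": TCP position; "tcp_rot": TCP orientation; "force": force on the tool from outside, world axes, zero at the start; "moment": the same for the moment, N m; "grip_width": opening from 0.0 (shut) to 1.0 (fully open).
Only numpy, scipy, OpenCV 4.12 (cv2) and the standard library are available. Lean on these libraries where they do the work, as an engineer would, in place of code of your own. Each camera call takes 0.05 s, during which the arm holds its last target. There are 200 camera calls.

## Task

Without touching the soap bar with the gripper, slide the metal lifter under it where it lies on the open-fronted cork tray (the tray's back wall stops it from running away), lift it clear, and set it down gently on the wooden drying rack, level, centred and square across both rails. Draw the lifter out from between the rails and lay it flat on the bare dresser top, clear of the tray and the rack. Leave the flacon, the bottle and the lidded bowl standing where they are.

Things in the scene. Friction and masses are not known exactly. Their poses are not given: they have to be found in the camera images.
- soap: pale green soap bar, 70 (x) x 100 (y) x 24 mm thick, about 160 g; origin at the centre of its underside, z up. Its two long lower edges are bevelled: the flat underside is 46 mm deep along x; from there the bevels rise to 7 mm height at the faces x = +-35 mm. Starts on the cork, 5 to 45 mm in front of the tray's back wall, turned up to 0.2 rad.
- lifter: offset spatula, 150 g: steel blade 80 (x) x 56 (y) x 2.5 mm; origin at the centre of the blade's underside, +x to its free front edge, z up. Neck 16 mm wide rises from x = -33 at the blade to x = -62, z = 50 mm. Dark wooden handle along x from x = -57 to -147, 22 mm wide, z = 44 to 70 mm. It stands by itself, blade flat, handle raised.
- lifter_grip (a point): grip point in the middle of the handle's cross-section, at (-88, 0, 57) mm in the lifter's frame; take it from above with the fingers closing along the lifter's y (22 mm wide).
- tray: fixed tray, 170 (x) x 240 mm (y); origin at the centre of its underside, on the dresser. Cork floor, top at z = 6 mm. Clear back wall at +x (inner face x = 80 mm, top z = 36 mm), clear side walls (inner faces y = +-115 mm, top z = 30 mm); open, no wall, at x = -85 mm. Soap in its -y half, flacon in its +y half.
- rack: fixed wooden drying rack; origin at the centre of its underside. Base 120 x 120 x 4 mm; two rails 110 mm long along x, 8 mm wide, centred at y = +-40 mm (72 mm free between them), tops at z = 26 mm; open at both ends. The soap belongs centred across both rails, its long side (y) along the rack's y.
- flacon: pebble-shaped amber glass flacon, 54 mm across, 55 mm tall, standing on the tray; origin at the centre of its underside; leave it alone
- bottle: sleek black bottle, 60 mm across, 170 mm tall, at the back; origin at the centre of its underside; leave it alone
- bowl: round wooden bowl with a lid, 100 mm across, 73 mm tall; origin at the centre of its underside; leave it alone
Not all that is in view belongs to the job. There is more than one size of the soap; the job needs the middle-sized.

How it is judged:
By the outcome, as a careful person would: the job done as asked, in the order asked, and still so for the second after the job is handed in, with the robot touching nothing.
It also fails if it takes over 72 s, if anything falls off the work surface, if the arm or the gripper's body presses on something with over 40 N, if the wrist force passes 120 N, or if a joint passes its speed limit or range.

## Working session

There is one attempt and no reset: what is moved stays moved. The work goes in short steps, Python scripts to look and compute and a tool call to move; the robot and the scene stay as the last step left them, time stands still between calls to the robot, and variables do not carry over. Pictures are saved under pics/ and viewed, about 8 in all and at most 12, crops included, and the job is handed in when it is done.

Besides the shell and the picture viewer there is one more tool, called after ">>>" by a JSON object that holds its "method" and its "body". drive_tool: Moves the arm, as the interface text tells. Its arguments: {"type":"object","properties":{"increments":{"type":"array"},"grip":{"type":"number"},"newtons":{"type":"number"}},"required":["increments"]}

```bash
mkdir -p pics; cat > h.py <<'E'
import numpy as np, cv2
from plant import status, eyes, hand_in
def cam(n):
    m=eyes.camera_model(n);K=np.array([[m['fx'],0,m['cx']],[0,m['fy'],m['cy']],[0,0,1]],float)
    return K,cv2.Rodrigues(np.array(m['rvec'],float))[0],np.array(m['tvec'],float).reshape(3)
def ray(n,px,z):
    K,R,t=cam(n);px=np.atleast_2d(np.asarray(px,float));d=(np.c_[px,np.ones(len(px))]@np.linalg.inv(K).T)@R
    c=-R.T@t; return c+d*((z-c[2])/d[:,2])[:,None]
def proj(n,P):
    K,R,t=cam(n);p=(np.atleast_2d(P)@R.T+t)@K.T;return p[:,:2]/p[:,2:]
def snap(n,f):
    im=cv2.cvtColor(eyes.capture(n),cv2.COLOR_RGB2BGR);cv2.imwrite(f'pics/{f}.png',im);return im
E
python3 - <<'E'
from h import *
for n in('scene','top'):
    snap(n,n+'0');K,R,t=cam(n);print(n,K[0,0],-R.T@t)
s=status.sense();print(s)
E
```

```text
scene 512.4048256912193 [1137.85291373  456.03026331  943.86979899]
top 369.0462023236465 [515.56373079   8.65091279 907.96127751]
{'clock': 0.1, 'q': array([ 1.49261094e+00,  3.85461448e-01,  6.75163758e-03, -4.49393651e-04,
       -1.19401233e+00, -2.58607504e-01]), 'dq': array([-0.00052301, -0.0015965 ,  0.00402193, -0.00049457, -0.00012117,
       -0.00183521]), 'tau': array([-8.04852743e-05, -3.91687453e+01,  1.87937701e+01,  4.23188657e+00,
        1.35402617e-02, -6.79429309e-05]), 'tool_pos': array([206.33583881, 589.3749467 , 221.57360877]), 'tcp_rot': array([ 3.13962407e+00, -8.88386863e-05, -3.36958555e-01]), 'force': array([-0.76389853, -0.28341691,  0.45960726]), 'moment': array([-0.03715465, -0.02056639,  0.01868947]), 'grip_width': 1.0040570944353662}
```

View pics/top0.png

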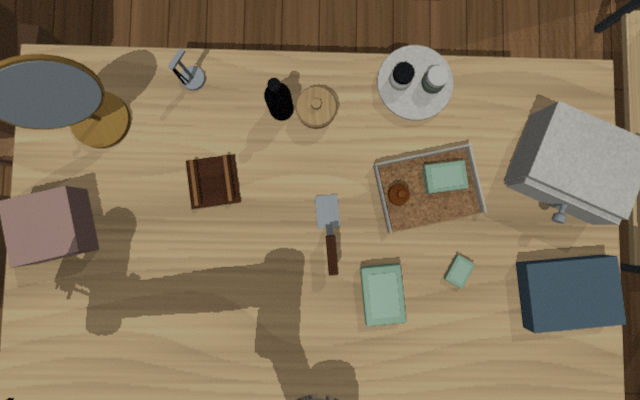

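View pics/scene0.png

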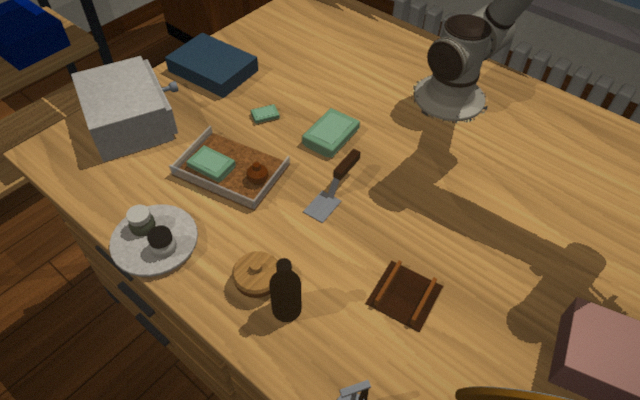

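Candidates for the soap are the bar in the tray at top (446,177), the big bar at (384,295) and the small one at (459,270). By description I pick the one in the tray, which is middle-sized. The lifter is at (328,235), the rack at (213,181), the flacon at (399,194), the bottle at (279,100) and the bowl at (316,106).

```bash
python3 - <<'E'
from h import *
im=cv2.imread('pics/top0.png')
cv2.imwrite('pics/crop1.png',cv2.resize(im[135:285,180:500],None,fx=2.5,fy=2.5,interpolation=cv2.INTER_CUBIC))
hsv=cv2.cvtColor(im,cv2.COLOR_BGR2HSV)
for n,p in dict(soap=(446,177),blade=(328,210),handle=(333,255),rail=(228,180),railshadow=(195,180),base=(212,180),wood=(300,230),cork=(430,215),wall=(430,155)).items(): print(n,hsv[p[1],p[0]])
# soap masks
m=cv2.inRange(hsv,(60,35,60),(90,255,255))
for c in cv2.findContours(m,cv2.RETR_EXTERNAL,cv2.CHAIN_APPROX_NONE)[0]:
    if cv2.contourArea(c)<150: continue
    w=ray('top',c[:,0],24)[:,:2].astype(np.float32)
    r=cv2.minAreaRect(w);print('soap?',cv2.minAreaRect(c)[0],r)
E
```

```text
soap [ 69  38 162]
blade [ 95  11 145]
handle [  9 137  65]
rail [ 14 149 123]
railshadow [ 14 149  87]
base [ 11 146  61]
wood [ 19  84 171]
cork [ 16 119 131]
wall [ 14  72 110]
soap? (382.6138610839844, 294.1386413574219) ((349.1689147949219, -151.31956481933594), (137.91525268554688, 95.68576049804688), 6.117734432220459)
soap? (458.9350280761719, 270.9421691894531) ((405.5266418457031, -334.6470642089844), (48.568115234375, 65.96710205078125), 61.599666595458984)
soap? (444.8690185546875, 176.51748657226562) ((632.5250244140625, -301.7757263183594), (68.1117935180664, 104.00460815429688), 8.191362380981445)
```

View pics/crop1.png

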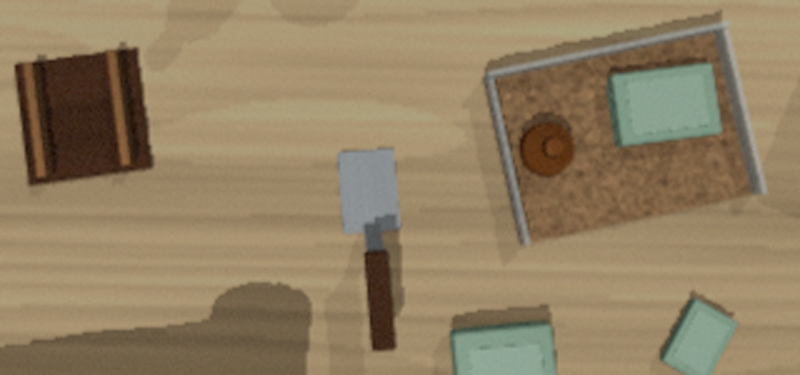

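The close crop shows the tray bar, with a raised inner panel and about 68×104 mm, at crop (664,103), so it is the middle-sized one. The lifter blade is at (368,190) with its handle at (379,300). The rack is at (84,116). The tray's open side faces the robot.

```bash
cat > meas.py <<'E'
from h import *
def comp(m,seed,rad=12):
    n,l,st,ce=cv2.connectedComponentsWithStats(m); x,y=seed
    w=l[y-rad:y+rad,x-rad:x+rad]; w=w[w>0]; k=np.bincount(w).argmax()
    return np.argwhere(l==k)[:,::-1].astype(np.float32)
def rect(n,pts,z):
    c=cv2.convexHull(pts.astype(np.int32))[:,0]
    # pixel outer edges
    c=np.concatenate([c+np.array(d) for d in((-.5,-.5),(.5,-.5),(-.5,.5),(.5,.5))])
    w=ray(n,c,z)[:,:2].astype(np.float32);(cx,cy),(a,b),t=cv2.minAreaRect(w)
    if t>45: t-=90;a,b=b,a
    return np.round([cx,cy,a,b,np.radians(t)],3)
E
python3 - <<'E'
from meas import *
for n,sd in(('top',dict(soap=(446,177),blade=(328,210),handle=(333,255),rack=(212,180),railR=(227,180),railL=(194,180),cork=(430,215))),('scene',dict(soap=(211,163),blade=(322,208),handle=(347,164),rack=(405,292),railR=(391,280),railL=(425,298),cork=(230,185)))):
    im=cv2.imread(f'pics/{n}0.png');h=cv2.cvtColor(im,cv2.COLOR_BGR2HSV)
    M=dict(soap=cv2.inRange(h,(55,30,60),(95,255,255)),blade=cv2.inRange(h,(85,3,60),(125,60,255)),
      handle=cv2.inRange(h,(0,60,10),(15,255,85)),rack=cv2.inRange(h,(0,100,10),(18,255,145)),
      rail=cv2.inRange(h,(10,110,95),(18,255,200)))
    for k,z in(('soap',30),('blade',2.5),('handle',70),('rack',4),('railL',26),('railR',26)):
        try:
            p=comp(M.get(k,M['rail']),sd[k],12 if 'rail' not in k else 5);print(n,k,len(p),np.round(p.mean(0),1),rect(n,p,z))
        except Exception as e: print(n,k,e,h[sd[k][1],sd[k][0]])
# tray corners by hand from crop (x/2.5+180, y/2.5+135)
c=np.array([[490,75],[722,28],[763,190],[525,242]])/2.5+[180,135]
print('tray corners z36/30',ray('top',c,33).round(1)[:,:2])
im=cv2.imread('pics/scene0.png')
a=cv2.resize(im[120:225,160:370],None,fx=3.8,fy=3.8,interpolation=cv2.INTER_CUBIC);cv2.imwrite('pics/crop2.png',a)
E
```

```text
top soap 1196 [444.9 176.4] [ 6.32066e+02 -2.99943e+02  7.13980e+01  1.06700e+02  1.40000e-01]
top blade 700 [327.1 211.8] [ 5.35782e+02 -1.74390e+01  9.82120e+01  5.53990e+01  7.90000e-02]
top handle 357 [331.6 254.5] [ 4.44455e+02 -2.69130e+01  9.06390e+01  2.34770e+01  9.70000e-02]
top rack 2460 [212.8 181.4] [6.13263e+02 2.62787e+02 1.24987e+02 1.25100e+02 1.53000e-01]
top railL 169 [193.3 182.8] [6.07103e+02 3.03065e+02 1.12136e+02 1.12960e+01 1.56000e-01]
top railR 164 [226.9 178. ] [6.20183e+02 2.24103e+02 1.12201e+02 1.10090e+01 1.59000e-01]
scene soap 831 [210.4 161.8] [ 6.38137e+02 -2.93295e+02  7.76810e+01  1.12515e+02  1.44000e-01]
scene blade 3 [321.7 197.7] [527.365 -31.919   6.278   4.783   0.7  ]
scene handle 296 [346.5 163.2] [ 4.54549e+02 -1.84780e+01  1.06252e+02  3.25700e+01  1.28000e-01]
scene rack 3272 [404.7 295.3] [6.13583e+02 2.65453e+02 1.41511e+02 1.26802e+02 1.64000e-01]
scene railL 138530 [369.3 207.9] [ 372.56  -105.9   1169.464 1512.296    0.   ]
scene railR 138530 [369.3 207.9] [ 372.56  -105.9   1169.464 1512.296    0.   ]
tray corners z36/30 [[ 655.9 -132.1]
 [ 706.1 -357.4]
 [ 549.7 -395.8]
 [ 496.7 -166.5]]
```

View pics/crop2.png

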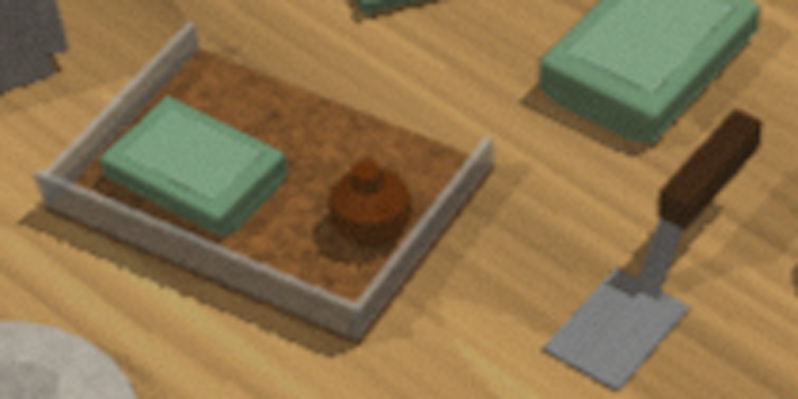

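Measured so far, with the two views and the given sizes agreeing (rails 80 mm apart, lifter checked both from handle and blade):

| Item | Position (mm) | Yaw (rad) |
|---|---|---|
| Lifter grip point | (458, -25.5, 57) | about 0.10 |
| Rack | (613.5, 263.5) | 0.157 |
| Soap | (633, -301.5) | 0.14 |
| Tray | not yet fixed | about 0.22 |

Next is a move planner, then the approach.

```bash
cat > plan.py <<'E'
import sys,json
from h import *
from scipy.spatial.transform import Rotation as Ro, Slerp
def plan(pos,rpy,n,step=4.1):
    s=status.sense();p=np.array(s['tool_pos']);R=Ro.from_euler('xyz',s['tcp_rot']);T=Ro.from_euler('xyz',rpy)
    d=np.array(pos,float)-p; print('at',p.round(1),np.round(s['tcp_rot'],3),'F',np.round(s['force'],1),'d',d.round(1),'t',round(s['clock'],2),'w',round(s['grip_width']*87,1))
    ang=(R.inv()*T).magnitude()
    n=max(n,int(np.ceil(np.linalg.norm(d)/10/step)),int(np.ceil(ang/.12)))
    sl=Slerp([0,1],Ro.concatenate([R,T]))
    for i in range(n):
        A=sl(i/n);B=sl((i+1)/n);l=A.inv().apply(d/n/10).round(2);r=(A.inv()*B).as_rotvec().round(3)
        print(json.dumps(dict(linear=(l+0).tolist(),rot=(r+0).tolist())),end=',\n' if i%10==9 else ',')
    print()
if __name__=='__main__':
    a=[float(x) for x in sys.argv[1:]]
    plan(a[:3],[np.pi+a[3],a[4],a[5]],int(a[6]))
E
python3 plan.py 458 -25.5 150 0 0 0.1 17
```

```text
at [206.3 589.4 221.6] [ 3.14  -0.    -0.337] F [-0.8 -0.3  0.5] d [ 251.7 -614.9  -71.6] t 0.1 w 87.4
{"linear": [2.59, 2.92, 0.43], "rot": [0.0, 0.0, -0.026]},{"linear": [2.52, 2.99, 0.43], "rot": [0.0, 0.0, -0.026]},{"linear": [2.44, 3.05, 0.43], "rot": [0.0, 0.0, -0.026]},{"linear": [2.36, 3.11, 0.43], "rot": [0.0, 0.0, -0.026]},{"linear": [2.28, 3.17, 0.43], "rot": [0.0, 0.0, -0.026]},{"linear": [2.2, 3.23, 0.43], "rot": [0.0, 0.0, -0.026]},{"linear": [2.11, 3.29, 0.43], "rot": [0.0, 0.0, -0.026]},{"linear": [2.03, 3.34, 0.42], "rot": [0.0, 0.0, -0.026]},{"linear": [1.94, 3.39, 0.42], "rot": [0.0, 0.0, -0.026]},{"linear": [1.85, 3.44, 0.42], "rot": [0.0, 0.0, -0.026]},
{"linear": [1.76, 3.49, 0.42], "rot": [0.0, 0.0, -0.026]},{"linear": [1.67, 3.53, 0.42], "rot": [0.0, 0.0, -0.026]},{"linear": [1.58, 3.57, 0.42], "rot": [0.0, 0.0, -0.026]},{"linear": [1.49, 3.61, 0.42], "rot": [0.0, 0.0, -0.026]},{"linear": [1.4, 3.65, 0.42], "rot": [0.0, 0.0, -0.026]},{"linear": [1.3, 3.68, 0.42], "rot": [0.0, 0.0, -0.026]},{"linear": [1.21, 3.72, 0.42], "rot": [0.0, 0.0, -0.026]},
```

>>> {"method": "drive_tool", "body": {"increments": [{"linear":[2.6,2.9,0.4],"rot":[0,0,-0.026]},{"linear":[2.5,3.0,0.4],"rot":[0,0,-0.026]},{"linear":[2.4,3.1,0.4],"rot":[0,0,-0.026]},{"linear":[2.4,3.1,0.4],"rot":[0,0,-0.026]},{"linear":[2.3,3.2,0.4],"rot":[0,0,-0.026]},{"linear":[2.2,3.2,0.4],"rot":[0,0,-0.026]},{"linear":[2.1,3.3,0.4],"rot":[0,0,-0.026]},{"linear":[2.0,3.3,0.4],"rot":[0,0,-0.026]},{"linear":[1.9,3.4,0.4],"rot":[0,0,-0.026]},{"linear":[1.9,3.4,0.4],"rot":[0,0,-0.026]}], "grip": 5}}

```text
clock: 0.93
tool_pos: [358.0, 218.4, 175.4]
tcp_rot: [3.135, 0.003, -0.052]
force: [1.3, 0.6, 0.2]
grip_width: 0.576
```

>>> {"method": "drive_tool", "body": {"increments": [{"linear":[1.8,3.5,0.4],"rot":[0,0,-0.026]},{"linear":[1.7,3.5,0.4],"rot":[0,0,-0.026]},{"linear":[1.6,3.6,0.4],"rot":[0,0,-0.026]},{"linear":[1.5,3.6,0.4],"rot":[0,0,-0.026]},{"linear":[1.4,3.6,0.4],"rot":[0,0,-0.026]},{"linear":[1.3,3.7,0.4],"rot":[0,0,-0.026]},{"linear":[1.2,3.7,0.4],"rot":[0,0,-0.026]}]}}

```text
clock: 1.52
tool_pos: [471.5, -44.9, 147.4]
tcp_rot: [3.137, 0.003, 0.142]
force: [1.1, 1.1, 1.0]
grip_width: 0.574
```

```bash
python3 plan.py 458 -25.5 90 0 0 0.1 5
```

```text
at [471.5 -44.9 147.4] [3.137e+00 3.000e-03 1.420e-01] F [1.1 1.1 1. ] d [-13.5  19.4 -57.4] t 1.52 w 50.0
{"linear": [-0.21, -0.43, 1.15], "rot": [0.001, 0.001, 0.008]},{"linear": [-0.21, -0.42, 1.15], "rot": [0.001, 0.001, 0.008]},{"linear": [-0.22, -0.42, 1.15], "rot": [0.001, 0.001, 0.008]},{"linear": [-0.22, -0.42, 1.15], "rot": [0.001, 0.001, 0.008]},{"linear": [-0.22, -0.42, 1.15], "rot": [0.001, 0.001, 0.008]},
```

>>> {"method": "drive_tool", "body": {"increments": [{"linear":[-0.22,-0.42,1.1],"rot":[0.001,0.001,0.008]},{"linear":[-0.22,-0.42,1.1],"rot":[0.001,0.001,0.008]},{"linear":[-0.22,-0.42,1.1],"rot":[0.001,0.001,0.008]},{"linear":[-0.22,-0.42,1.0],"rot":[0.001,0.001,0.008]},{"linear":[-0.22,-0.42,0.8],"rot":[0.001,0.001,0.008]},{"linear":[0,0,0],"rot":[0,0,0]}]}}

```text
clock: 2.02
tool_pos: [458.3, -36.2, 91.4]
tcp_rot: [3.141, 0.003, 0.08]
force: [0.0, 0.3, 0.0]
grip_width: 0.578
```

```bash
python3 - <<'E'
from h import *
im=snap('scene','s1')
cv2.imwrite('pics/s1c.png',cv2.resize(im[60:260,220:460],None,fx=3,fy=3,interpolation=cv2.INTER_CUBIC))
E
python3 plan.py 458 -25.5 38.5 0 0 0.1 6
```

```text
at [459.1 -36.2  92.1] [3.14e+00 1.00e-03 8.10e-02] F [0.7 0.1 0.3] d [ -1.1  10.7 -53.6] t 2.07 w 49.8
{"linear": [0.0, -0.18, 0.89], "rot": [0.0, 0.0, -0.003]},{"linear": [0.0, -0.18, 0.89], "rot": [0.0, 0.0, -0.003]},{"linear": [0.0, -0.18, 0.89], "rot": [0.0, 0.0, -0.003]},{"linear": [0.0, -0.18, 0.89], "rot": [0.0, 0.0, -0.003]},{"linear": [0.0, -0.18, 0.89], "rot": [0.0, 0.0, -0.003]},{"linear": [0.0, -0.18, 0.89], "rot": [0.0, 0.0, -0.003]},
```

View pics/s1c.png

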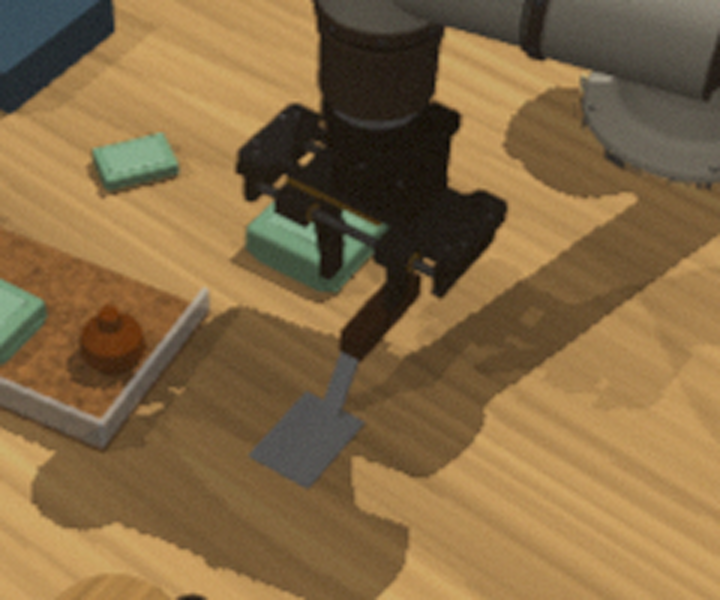

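The fingers (crop (330,240) and (405,275)) straddle the handle. The tool sits about 11 mm too far to -y, so I correct sideways first, then descend.

>>> {"method": "drive_tool", "body": {"increments": [{"linear":[0,-0.5,0],"rot":[0,0,-0.01]},{"linear":[0,-0.5,0],"rot":[0,0,-0.005]},{"linear":[0,0,1.0],"rot":[0,0,0]},{"linear":[0,0,1.0],"rot":[0,0,0]},{"linear":[0,0,1.0],"rot":[0,0,0]},{"linear":[0,0,0.9],"rot":[0,0,0]},{"linear":[0,0,0.6],"rot":[0,0,0]},{"linear":[0,0,0.3],"rot":[0,0,0]},{"linear":[0,0,0],"rot":[0,0,0]}]}}

```text
clock: 2.82
tool_pos: [464.4, -21.8, 47.9]
tcp_rot: [-3.141, -0.013, 0.104]
force: [-0.7, -0.5, 0.2]
grip_width: 0.575
```

```bash
python3 plan.py 458 -25.5 38.5 0 0 0.1 2
```

```text
at [464.4 -21.8  47.9] [-3.141 -0.013  0.104] F [-0.7 -0.5  0.2] d [-6.4 -3.7 -9.4] t 2.82 w 50.0
{"linear": [-0.35, 0.15, 0.47], "rot": [0.0, -0.007, 0.002]},{"linear": [-0.34, 0.15, 0.47], "rot": [0.0, -0.007, 0.002]},
```

>>> {"method": "drive_tool", "body": {"increments": [{"linear":[-0.3,0.12,0.4],"rot":[0,-0.006,0.002]},{"linear":[-0.25,0.1,0.35],"rot":[0,-0.005,0.0]},{"linear":[0,0,0],"rot":[0,0,0]}]}}

```text
clock: 3.07
tool_pos: [459.9, -24.1, 40.9]
tcp_rot: [-3.141, -0.004, 0.103]
force: [0.0, 0.3, -0.4]
grip_width: 0.577
```

```bash
python3 plan.py 458 -25.5 38.5 0 0 0.1 2
```

```text
at [459.9 -24.1  40.9] [-3.141 -0.004  0.103] F [ 0.   0.3 -0.4] d [-1.9 -1.4 -2.4] t 3.07 w 50.2
{"linear": [-0.1, 0.06, 0.12], "rot": [0.0, -0.002, 0.002]},{"linear": [-0.1, 0.06, 0.12], "rot": [0.0, -0.002, 0.002]},
```

>>> {"method": "drive_tool", "body": {"increments": [{"linear":[-0.1,0.06,0.12],"rot":[0,-0.002,0.002]},{"linear":[0,0,0],"rot":[0,0,0]},{"linear":[0,0,0],"rot":[0,0,0]},{"linear":[0,0,0],"rot":[0,0,0]},{"linear":[0,0,0],"rot":[0,0,0]},{"linear":[0,0,0],"rot":[0,0,0]}], "grip": 0, "newtons": 55}}

```text
clock: 3.57
tool_pos: [459.3, -25.1, 40.3]
tcp_rot: [-3.141, -0.003, 0.101]
force: [0.7, 0.7, -1.3]
grip_width: 0.246
```

```bash
python3 plan.py 458 -25.5 130 0 0 0.1 6
```

```text
at [459.3 -25.1  40.3] [-3.141e+00 -3.000e-03  1.010e-01] F [ 0.7  0.7 -1.3] d [-1.3 -0.4 89.7] t 3.57 w 21.4
{"linear": [-0.02, 0.0, -1.5], "rot": [0.0, -0.001, 0.0]},{"linear": [-0.02, 0.0, -1.5], "rot": [0.0, -0.001, 0.0]},{"linear": [-0.02, 0.0, -1.5], "rot": [0.0, -0.001, 0.0]},{"linear": [-0.02, 0.0, -1.5], "rot": [0.0, -0.001, 0.0]},{"linear": [-0.02, 0.0, -1.5], "rot": [0.0, -0.001, 0.0]},{"linear": [-0.02, 0.0, -1.5], "rot": [0.0, -0.001, 0.0]},
```

>>> {"method": "drive_tool", "body": {"increments": [{"linear":[0,0,-1.0],"rot":[0,0,0]},{"linear":[0,0,-1.5],"rot":[0,-0.001,0]},{"linear":[0,0,-1.5],"rot":[0,-0.001,0]},{"linear":[0,0,-1.5],"rot":[0,0,0]},{"linear":[0,0,-1.0],"rot":[0,0,0]}]}}

```text
clock: 3.98
tool_pos: [454.6, -26.1, 103.7]
tcp_rot: [3.141, 0.013, 0.099]
force: [-0.4, 0.5, -1.2]
grip_width: 0.246
```

```bash
python3 - <<'E'
from h import *
L=np.array([[85,120],[85,-120],[-85,-120],[-85,120]],float)
def fit(P):
    c=P.mean(0);A=L-L.mean(0);B=P-c;H=A.T@B;th=np.arctan2(H[0,1]-H[1,0],H[0,0]+H[1,1])
    R=np.array([[np.cos(th),-np.sin(th)],[np.sin(th),np.cos(th)]]);print('tray',c.round(1),round(th,3),'res',(B-A@R.T).round(1).tolist())
t=np.array([[488,74],[725,24],[768,192],[524,244]])/2.5+[180,135]
s=np.array([[358,310],[38,177],[193,26],[491,142]])/3.8+[160,120]
for n,p in(('top',t),('scene',s)):
    P=np.array([ray(n,q,z)[0,:2] for q,z in zip(p,(36,36,30,30))]);fit(P)
# flacon
for n,q,z in(('top',(399.5,194.5),30),('scene',(160+370/3.8,120+205/3.8),30)):print('flacon',ray(n,q,z).round())
# soap top-face corners predicted for estimate, both views vs mask hull corners
import meas
for n,sd in(('top',(446,177)),('scene',(211,163))):
    h=cv2.cvtColor(cv2.imread(f'pics/{n}0.png'),cv2.COLOR_BGR2HSV);p=meas.comp(cv2.inRange(h,(55,30,60),(95,255,255)),sd)
    for name,c in(('est',(633,-301.5)),('est2',(633,-303.5))):
        y=.142;R=np.array([[np.cos(y),-np.sin(y)],[np.sin(y),np.cos(y)]])
        B=np.array([[a,b,z] for a,b,z in [(sx*35,sy*50,zz) for sx in(1,-1) for sy in(1,-1) for zz in(13,30)]]+[[sx*23,sy*50,6] for sx in(1,-1) for sy in(1,-1)],float);B[:,:2]=B[:,:2]@R.T+c
        q=proj(n,B);print(n,name,'model bbox',q.min(0).round(1),q.max(0).round(1),'mask',p.min(0)-.5,p.max(0)+.5)
E
python3 -c "
from h import *;s=status.sense();print(s['tool_pos'].round(1),s['tcp_rot'].round(3),s['force'].round(1))"
```

```text
tray [ 602.1 -264.2] 0.23 res [[-1.2, -1.6], [-2.8, 2.6], [1.3, -1.6], [2.7, 0.6]]
tray [ 606.  -256.7] 0.23 res [[-2.2, -2.3], [-1.3, 1.0], [0.7, 3.1], [2.9, -1.8]]
flacon [[ 586. -190.   30.]]
flacon [[ 590. -182.   30.]]
top est model bbox [421.1 159.2] [468.1 193.4] mask [422.5 160.5] [467.5 192.5]
top est2 model bbox [421.9 159.2] [468.9 193.4] mask [422.5 160.5] [467.5 192.5]
scene est model bbox [185.2 143.9] [235.9 181.8] mask [186.5 145.5] [233.5 177.5]
scene est2 model bbox [184.7 143.5] [235.3 181.4] mask [186.5 145.5] [233.5 177.5]
[454.6 -26.1 103.7] [3.141 0.013 0.099] [-0.4  0.5 -1.2]
```

```bash
python3 plan.py 450 -343 110 0 0.05 0.23 14
```

```text
at [454.6 -26.1 103.7] [3.141 0.013 0.099] F [-0.4  0.5 -1.2] d [  -4.6 -316.9    6.3] t 3.98 w 21.4
{"linear": [-0.26, 2.25, -0.04], "rot": [0.0, -0.003, -0.009]},{"linear": [-0.28, 2.25, -0.04], "rot": [0.0, -0.003, -0.009]},{"linear": [-0.3, 2.24, -0.04], "rot": [0.0, -0.003, -0.009]},{"linear": [-0.32, 2.24, -0.04], "rot": [0.0, -0.003, -0.009]},{"linear": [-0.34, 2.24, -0.04], "rot": [0.0, -0.003, -0.009]},{"linear": [-0.36, 2.23, -0.03], "rot": [0.0, -0.003, -0.009]},{"linear": [-0.38, 2.23, -0.03], "rot": [0.0, -0.003, -0.009]},{"linear": [-0.4, 2.23, -0.03], "rot": [0.0, -0.003, -0.009]},{"linear": [-0.42, 2.22, -0.03], "rot": [0.0, -0.003, -0.009]},{"linear": [-0.45, 2.22, -0.03], "rot": [0.0, -0.003, -0.009]},
{"linear": [-0.47, 2.22, -0.03], "rot": [0.0, -0.003, -0.009]},{"linear": [-0.49, 2.21, -0.02], "rot": [0.0, -0.003, -0.009]},{"linear": [-0.51, 2.21, -0.02], "rot": [0.0, -0.003, -0.009]},{"linear": [-0.53, 2.2, -0.02], "rot": [0.0, -0.003, -0.009]},
```

>>> {"method": "drive_tool", "body": {"increments": [{"linear":[0,0,-1.5],"rot":[0,0,0]},{"linear":[0,0,-2.0],"rot":[0,0,0]},{"linear":[-0.3,2.2,-0.5],"rot":[0,-0.003,-0.01]},{"linear":[-0.3,2.2,0],"rot":[0,-0.003,-0.01]},{"linear":[-0.3,2.2,0],"rot":[0,-0.003,-0.01]},{"linear":[-0.3,2.2,0],"rot":[0,-0.003,-0.01]},{"linear":[-0.4,2.2,0],"rot":[0,-0.003,-0.01]},{"linear":[-0.4,2.2,0],"rot":[0,-0.003,-0.01]},{"linear":[-0.4,2.2,0],"rot":[0,-0.003,-0.01]},{"linear":[-0.4,2.2,0],"rot":[0,-0.003,-0.01]}]}}

```text
clock: 4.82
tool_pos: [448.5, -207.5, 146.9]
tcp_rot: [-3.136, 0.039, 0.19]
force: [0.5, -0.1, -1.2]
grip_width: 0.249
```

>>> {"method": "drive_tool", "body": {"increments": [{"linear":[-0.4,2.2,0],"rot":[0,-0.003,-0.01]},{"linear":[-0.5,2.2,0],"rot":[0,-0.003,-0.01]},{"linear":[-0.5,2.2,0.5],"rot":[0,-0.003,-0.01]},{"linear":[-0.5,2.2,1.0],"rot":[0,-0.003,-0.01]},{"linear":[-0.3,1.0,1.0],"rot":[0,0,0]},{"linear":[0,0,0.5],"rot":[0,0,0]},{"linear":[0,0,0],"rot":[0,0,0]}]}}

```text
clock: 5.4
tool_pos: [441.6, -315.3, 112.6]
tcp_rot: [-3.13, 0.056, 0.226]
force: [0.3, 0.2, -0.9]
grip_width: 0.248
```

```bash
python3 plan.py 450 -343 70 0 0.05 0.23 6
```

```text
at [ 441.6 -315.3  112.6] [-3.13   0.056  0.226] F [ 0.3  0.2 -0.9] d [  8.4 -27.7 -42.6] t 5.4 w 21.6
{"linear": [0.07, 0.49, 0.7], "rot": [-0.002, 0.001, -0.001]},{"linear": [0.07, 0.49, 0.7], "rot": [-0.002, 0.001, -0.001]},{"linear": [0.07, 0.49, 0.7], "rot": [-0.002, 0.001, -0.001]},{"linear": [0.07, 0.48, 0.7], "rot": [-0.002, 0.001, -0.001]},{"linear": [0.07, 0.48, 0.7], "rot": [-0.002, 0.001, -0.001]},{"linear": [0.07, 0.48, 0.71], "rot": [-0.002, 0.001, -0.001]},
```

>>> {"method": "drive_tool", "body": {"increments": [{"linear":[0.07,0.5,0.7],"rot":[-0.002,0.001,-0.001]},{"linear":[0.07,0.5,0.7],"rot":[-0.002,0.001,-0.001]},{"linear":[0.07,0.5,0.7],"rot":[-0.002,0.001,-0.001]},{"linear":[0.07,0.5,0.7],"rot":[-0.002,0.001,-0.001]},{"linear":[0.07,0.5,0.7],"rot":[-0.002,0.001,-0.001]},{"linear":[0.05,0.3,0.4],"rot":[-0.002,0,0]},{"linear":[0,0,0],"rot":[0,0,0]}]}}

```text
clock: 5.98
tool_pos: [451.2, -341.0, 69.2]
tcp_rot: [3.142, 0.051, 0.236]
force: [0.4, -0.1, -1.8]
grip_width: 0.246
```

```bash
python3 - <<'E'
from h import *
im=snap('top','t2')
cv2.imwrite('pics/t2c.png',cv2.resize(im[130:300,330:510],None,fx=3.5,fy=3.5,interpolation=cv2.INTER_CUBIC))
E
python3 plan.py 456 -344 50 0 0.05 0.23 3
```

```text
at [ 451.1 -340.8   69.5] [-3.142  0.051  0.236] F [ 0.7 -0.6 -1.1] d [  4.9  -3.2 -19.5] t 6.03 w 21.3
{"linear": [0.17, 0.14, 0.64], "rot": [0.0, 0.0, 0.002]},{"linear": [0.17, 0.14, 0.64], "rot": [0.0, 0.0, 0.002]},{"linear": [0.17, 0.14, 0.64], "rot": [0.0, 0.0, 0.002]},
```

View pics/t2c.png

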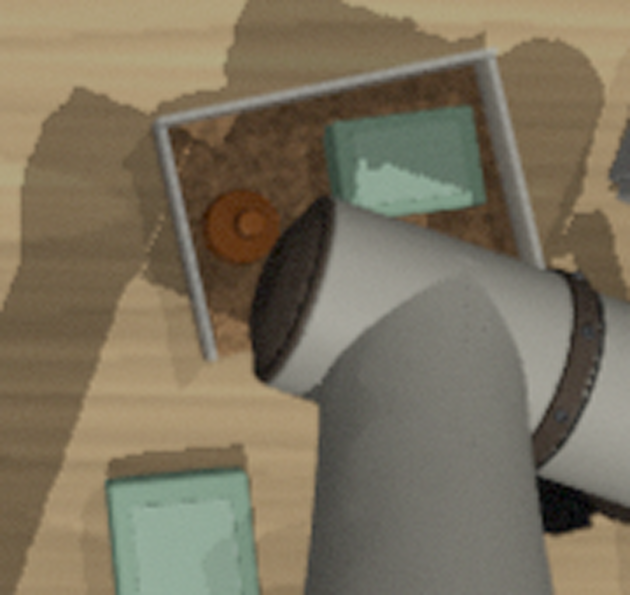

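The arm hides the blade from above. The soap (crop (405,160)) and the flacon (240,225) are still in place. I'll descend a little and use the scene camera.

>>> {"method": "drive_tool", "body": {"increments": [{"linear":[0.17,0.1,0.6],"rot":[0,0,0.002]},{"linear":[0.1,0.1,0.5],"rot":[0,0,0.002]},{"linear":[0.1,0.05,0.3],"rot":[0,0,0]},{"linear":[0,0,0],"rot":[0,0,0]}]}}

```text
clock: 6.37
tool_pos: [455.6, -342.8, 54.8]
tcp_rot: [3.14, 0.05, 0.232]
force: [-0.2, 0.3, -0.9]
grip_width: 0.25
```

```bash
python3 - <<'E'
from h import *
im=snap('scene','s3')
cv2.imwrite('pics/s3c.png',cv2.resize(im[90:220,140:330],None,fx=4.2,fy=4.2,interpolation=cv2.INTER_CUBIC))
s=status.sense();p=s['tool_pos'];y=s['tcp_rot'][2];u=np.array([np.cos(y),np.sin(y),0]);v=np.array([-u[1],u[0],0])
o=p+86.6*u;o[2]=p[2]-40.3-4;q=[o+40*u+28*v+[0,0,0],o+40*u-28*v]
print(p.round(1),s['tcp_rot'].round(3),'front corners pred world',np.round(q,1).tolist(),'crop px',((proj('scene',q)-[140,90])*4.2).round(0).tolist())
E
```

```text
[ 455.6 -342.8   55. ] [3.14  0.049 0.232] front corners pred world [[572.4, -286.5, 10.7], [585.3, -341.0, 10.7]] crop px [[392.0, 273.0], [314.0, 243.0]]
```

View pics/s3c.png

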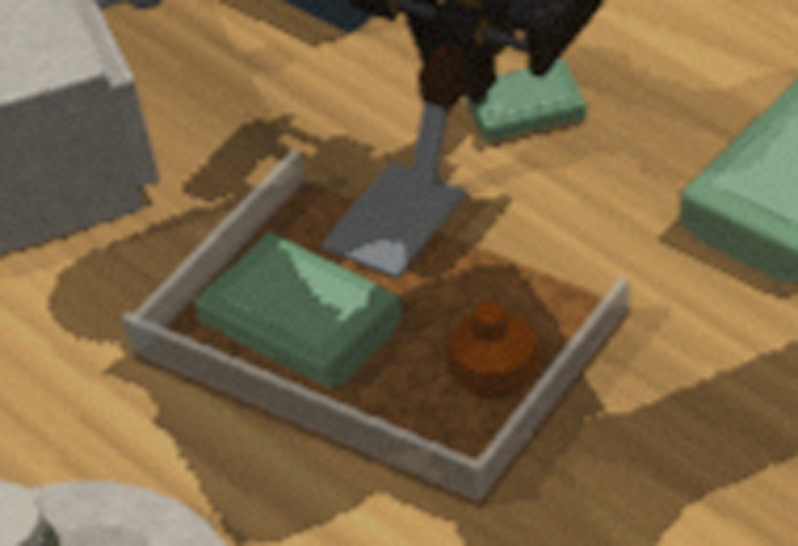

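```bash
python3 - <<'E'
from h import *
import meas
B=np.array([[402,275],[323,246]])/4.2+[140,90]
fc=ray('scene',B,11.5);print('blade front corners (scene)',fc.round(1).tolist(), np.linalg.norm(fc[0]-fc[1]))
for f in('scene0','s3'):
    n='scene';h=cv2.cvtColor(cv2.imread(f'pics/{f}.png'),cv2.COLOR_BGR2HSV);p=meas.comp(cv2.inRange(h,(55,30,40),(100,255,255)),(211,163));hull=cv2.convexHull(p.astype(np.int32))[:,0]
    print(f,len(p),'bbox',p.min(0),p.max(0))
# top face corners by hand in s3c, z=30
T=np.array([[272,235],[401,297],[335,362],[197,298]])/4.2+[140,90]
w=ray('scene',T,30);print('soap top corners(scene)',w.round(1).tolist(),'c',w.mean(0).round(1))
# top camera soap top-face: crop1 corners
T=np.array([[612,73],[712,64],[720,133],[620,145]])/2.5+[180,135]
w=ray('top',T,30);print('top cam',w.round(1).tolist(),w.mean(0).round(1))
E
```

```text
blade front corners (scene) [[569.8, -280.2, 11.5], [584.2, -334.2, 11.5]] 55.98270749657209
scene0 831 bbox [187. 146.] [233. 177.]
s3 840 bbox [187. 146.] [233. 179.]
soap top corners(scene) [[608.9, -348.5, 30.0], [593.9, -253.0, 30.0], [654.2, -244.3, 30.0], [672.7, -342.2, 30.0]] c [ 632.4 -297.    30. ]
top cam [[660.6, -250.9, 30.0], [671.2, -348.6, 30.0], [604.2, -355.8, 30.0], [590.9, -258.5, 30.0]] [ 631.7 -303.4   30. ]
```

Correcting the scene view by the blade offset puts the soap at (634,-303.6), and the top view gives (632,-303.4). They agree, so the blade only needs to go 2.5 mm toward -y and 2 mm down, then advance.

>>> {"method": "drive_tool", "body": {"increments": [{"linear":[0,0.15,0.1],"rot":[0,0,0]},{"linear":[0,0.1,0.1],"rot":[0,0,0]},{"linear":[0.3,0,-0.02],"rot":[0,0,0]},{"linear":[0.4,0,-0.02],"rot":[0,0,0]},{"linear":[0.4,0,-0.02],"rot":[0,0,0]}]}}

```text
clock: 6.83
tool_pos: [467.4, -343.1, 53.7]
tcp_rot: [3.139, 0.049, 0.231]
force: [0.4, 0.4, -1.4]
grip_width: 0.245
```

```bash
python3 plan.py 465 -343 52.5 0 0.05 0.232 3
```

```text
at [ 467.4 -343.1   53.7] [3.139 0.049 0.231] F [ 0.4  0.4 -1.4] d [-2.4  0.1 -1.2] t 6.83 w 21.3
{"linear": [-0.08, -0.02, 0.04], "rot": [0.001, 0.0, 0.0]},{"linear": [-0.08, -0.02, 0.04], "rot": [0.001, 0.0, 0.0]},{"linear": [-0.08, -0.02, 0.04], "rot": [0.001, 0.0, 0.0]},
```

>>> {"method": "drive_tool", "body": {"increments": [{"linear":[0.3,0,0.03],"rot":[0,0,0]},{"linear":[0.3,0,0.03],"rot":[0,0,0]},{"linear":[0.3,0,0.02],"rot":[0,0,0]},{"linear":[0.3,0,0],"rot":[0,0,0]}]}}

```text
clock: 7.17
tool_pos: [481.3, -340.0, 52.7]
tcp_rot: [3.139, 0.048, 0.232]
force: [-0.9, -0.2, -1.7]
grip_width: 0.246
```

>>> {"method": "drive_tool", "body": {"increments": [{"linear":[0.4,0,-0.02],"rot":[0,0,0]},{"linear":[0.4,0,-0.02],"rot":[0,0,0]},{"linear":[0.4,0,-0.02],"rot":[0,0,0]},{"linear":[0.4,0,-0.02],"rot":[0,0,0]},{"linear":[0.4,0,-0.02],"rot":[0,0,0]}]}}

```text
clock: 7.58
tool_pos: [500.0, -335.2, 53.1]
tcp_rot: [3.141, 0.053, 0.232]
force: [-2.4, -0.9, 0.9]
grip_width: 0.25
```

```bash
python3 plan.py 500 -335 52.5 0 0.05 0.23 3|head -1
```

```text
at [ 500.  -335.2   53.1] [3.141 0.053 0.232] F [-2.4 -0.9  0.9] d [ 0.   0.2 -0.6] t 7.58 w 21.8
```

>>> {"method": "drive_tool", "body": {"increments": [{"linear":[0.35,0,-0.02],"rot":[0,0,0]},{"linear":[0.35,0,-0.02],"rot":[0,0,0]},{"linear":[0.35,0,-0.02],"rot":[0,0,0]},{"linear":[0.35,0,-0.02],"rot":[0,0,0]}]}}

```text
clock: 7.92
tool_pos: [511.7, -331.8, 53.5]
tcp_rot: [-3.14, 0.061, 0.231]
force: [-13.4, -4.7, 8.3]
grip_width: 0.247
```

>>> {"method": "drive_tool", "body": {"increments": [{"linear":[0.35,0,-0.02],"rot":[0,0,0]},{"linear":[0.35,0,-0.02],"rot":[0,0,0]},{"linear":[0.35,0,-0.02],"rot":[0,0,0]},{"linear":[0.35,0,-0.02],"rot":[0,0,0]}]}}

```text
clock: 8.25
tool_pos: [512.9, -331.6, 56.4]
tcp_rot: [-3.133, 0.089, 0.228]
force: [-11.2, -2.9, 8.3]
grip_width: 0.248
```

```bash
python3 plan.py 530 -328 52.5 0 0.05 0.23 3|head -1; python3 - <<'E'
from h import *
im=snap('scene','s4')
cv2.imwrite('pics/s4c.png',cv2.resize(im[90:220,140:330],None,fx=4.2,fy=4.2,interpolation=cv2.INTER_CUBIC))
E
```

```text
at [ 512.9 -331.6   56.4] [-3.133  0.089  0.228] F [-11.2  -2.9   8.3] d [17.1  3.6 -3.9] t 8.25 w 21.6
```

View pics/s4c.png

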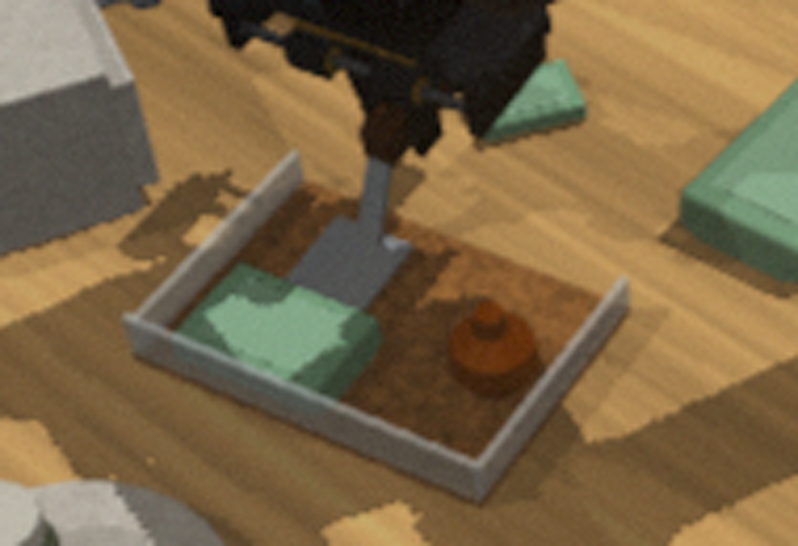

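The soap is now square against the back wall and the blade tip is under its front bevel, at crop (320,285). The push pitched the tool front-down (0.089) and the tip digs into the cork. I back off, level out, let the tip float just above the cork, and push again with pitch held.

>>> {"method": "drive_tool", "body": {"increments": [{"linear":[-0.3,0,-0.05],"rot":[0,0.015,0]},{"linear":[-0.3,0,0],"rot":[0,0.015,0]},{"linear":[-0.2,0,0],"rot":[0,0.015,0]},{"linear":[0,0,0],"rot":[0,0,0]}]}}

```text
clock: 8.63
tool_pos: [506.8, -333.0, 56.7]
tcp_rot: [-3.134, 0.037, 0.228]
force: [-1.2, 0.4, -2.6]
grip_width: 0.25
```

```bash
python3 plan.py 506 -333 52 0 0.04 0.23 2
```

```text
at [ 506.8 -333.    56.7] [-3.134  0.037  0.228] F [-1.2  0.4 -2.6] d [-0.8  0.  -4.7] t 8.63 w 21.7
{"linear": [-0.03, -0.01, 0.24], "rot": [-0.004, -0.002, -0.001]},{"linear": [-0.03, -0.01, 0.24], "rot": [-0.004, -0.002, -0.001]},
```

>>> {"method": "drive_tool", "body": {"increments": [{"linear":[0,0,0.15],"rot":[-0.004,0,0]},{"linear":[0,0,0.15],"rot":[-0.003,0,0]},{"linear":[0,0,0.1],"rot":[0,0,0]}]}}

```text
clock: 8.88
tool_pos: [507.1, -332.7, 52.0]
tcp_rot: [-3.142, 0.035, 0.228]
force: [-0.1, -0.1, -0.6]
grip_width: 0.249
```

>>> {"method": "drive_tool", "body": {"increments": [{"linear":[0.3,0,-0.01],"rot":[0,0,0]},{"linear":[0.3,0,-0.01],"rot":[0,0.004,0]},{"linear":[0.3,0,-0.02],"rot":[0,0.006,0]}]}}

```text
clock: 9.13
tool_pos: [510.8, -330.9, 51.5]
tcp_rot: [-3.137, 0.039, 0.228]
force: [-9.6, -5.5, 4.2]
grip_width: 0.245
```

>>> {"method": "drive_tool", "body": {"increments": [{"linear":[0.4,0,-0.02],"rot":[0,0.01,0]},{"linear":[0.5,0,-0.03],"rot":[0,0.01,0]}]}}

```text
clock: 9.3
tool_pos: [512.1, -329.9, 51.7]
tcp_rot: [-3.132, 0.035, 0.226]
force: [-10.2, -3.8, 2.8]
grip_width: 0.246
```

Stuck at about 11 N, which fits the wedge on the bevel being near self-locking against the wall. Instead I'll move up and forward along the bevel slope (about 35°), so the near side gets lifted rather than jammed.

>>> {"method": "drive_tool", "body": {"increments": [{"linear":[-0.15,0.05,-0.05],"rot":[-0.005,0,0]},{"linear":[0.2,0,-0.2],"rot":[-0.003,0,0]},{"linear":[0.25,0,-0.2],"rot":[0,0,0]},{"linear":[0.25,0,-0.15],"rot":[0,0.003,0]}]}}

```text
clock: 9.63
tool_pos: [512.9, -329.1, 55.4]
tcp_rot: [-3.134, 0.044, 0.223]
force: [-5.1, -3.7, -3.2]
grip_width: 0.244
```

>>> {"method": "drive_tool", "body": {"increments": [{"linear":[0.3,0,-0.05],"rot":[0,0.003,0]},{"linear":[0.3,0,-0.02],"rot":[0,0.003,0]},{"linear":[0.3,0,-0.02],"rot":[0,0,0]}]}}

```text
clock: 9.88
tool_pos: [513.5, -328.1, 55.7]
tcp_rot: [-3.128, 0.058, 0.222]
force: [-10.3, -6.1, 3.6]
grip_width: 0.248
```

Still stuck at x≈513 and now with a sideways force, so something else may be blocking, possibly the gripper body against the grey box. I'll check its geometry.

```bash
python3 - <<'E'
from h import *
from scipy.optimize import least_squares
s=status.sense();print(s['force'].round(1),s['moment'].round(2),s['tau'].round(1),s['q'].round(2))
im=cv2.imread('pics/s4.png')
cv2.imwrite('pics/s5c.png',cv2.hconcat([cv2.resize(im[40:190,60:300],None,fx=2.2,fy=2.2,interpolation=cv2.INTER_CUBIC),cv2.resize(snap('top','t5')[90:240,420:540],None,fx=2.2,fy=2.2,interpolation=cv2.INTER_CUBIC)]))
b=ray('scene',(177,133),0)[0];print('box corner base',b.round(0))
for h in(60,80,100,120):print(h,proj('scene',b+[0,0,h]).round(0),proj('top',b+[0,0,h]).round(0))
E
```

```text
[-10.3  -6.1   3.6] [-1.95  2.93 -0.14] [  6.2 -41.5  18.4   1.8   2.4   0.3] [-0.29  0.54 -0.2   0.02 -0.88  2.07]
box corner base [ 607. -467.    0.]
60 [[172. 116.]] [[520. 187.]]
80 [[171. 110.]] [[525. 186.]]
100 [[169. 104.]] [[530. 185.]]
120 [[167.  97.]] [[536. 184.]]
```

View pics/s5c.png

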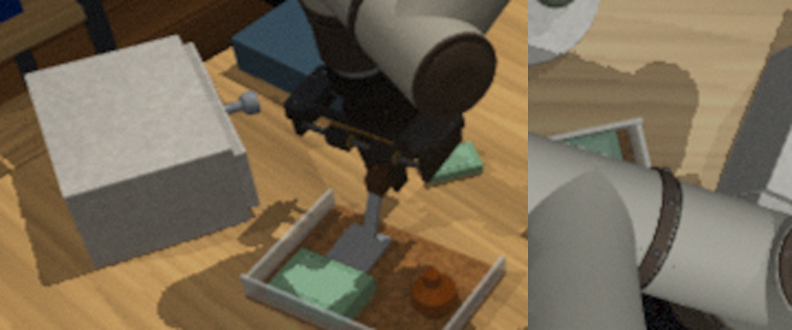

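The box is clear: its corner is near (607,-467) and about 85 mm high, while the gripper body is above 125 mm. So the resistance is the soap itself. The tool's pitch creep cancelled the rise, and the tip only came up about 1 mm. I'll now lift the tip by pitching front-up while it stays engaged.

>>> {"method": "drive_tool", "body": {"increments": [{"linear":[-0.05,0.05,-0.05],"rot":[-0.006,0.02,0]},{"linear":[0.05,0.05,-0.1],"rot":[-0.006,0.02,-0.003]},{"linear":[0.1,0.05,-0.05],"rot":[-0.003,0.02,-0.003]},{"linear":[0.1,0,-0.05],"rot":[0,0.015,0]}]}}

```text
clock: 10.27
tool_pos: [513.2, -328.4, 56.5]
tcp_rot: [-3.14, -0.013, 0.228]
force: [-3.2, -2.6, -4.0]
grip_width: 0.248
```

```bash
python3 - <<'E'
from h import *
s=status.sense();print(s['tool_pos'].round(1),s['tcp_rot'].round(3),s['force'].round(1),s['moment'].round(2))
im=snap('scene','s6')
cv2.imwrite('pics/s6c.png',cv2.resize(im[130:220,160:280],None,fx=6.6,fy=6.6,interpolation=cv2.INTER_CUBIC))
E
```

```text
[ 513.2 -328.4   56.5] [-3.14  -0.013  0.228] [-3.2 -2.6 -4. ] [-1.02  1.68 -0.26]
```

View pics/s6c.png

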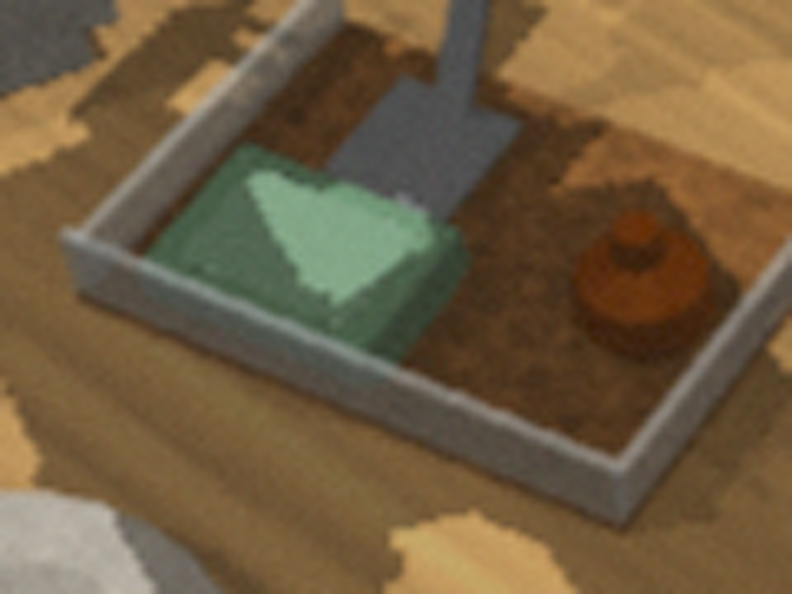

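The blade tip is only under the bevel (front line about (330,170)-(445,220)) and the soap's near edge is lifted slightly. I back off, lower the tip to float about 2 mm over the cork, level, and push with a small side-to-side wiggle to break friction.

>>> {"method": "drive_tool", "body": {"increments": [{"linear":[-0.3,0.1,0],"rot":[0,0,0]},{"linear":[-0.3,0.1,0.1],"rot":[0,-0.01,0]},{"linear":[0,0.1,0.25],"rot":[0,-0.01,0]},{"linear":[0,0,0.15],"rot":[0,-0.01,0]},{"linear":[0,0,0],"rot":[0,0,0]}]}}

```text
clock: 10.73
tool_pos: [513.5, -333.5, 54.6]
tcp_rot: [3.137, 0.007, 0.231]
force: [-4.7, -0.3, 1.5]
grip_width: 0.245
```

```bash
python3 plan.py 507 -333 51.5 0 0.02 0.23 2
```

```text
at [ 513.5 -333.5   54.6] [3.137 0.007 0.231] F [-4.7 -0.3  1.5] d [-6.5  0.5 -3.1] t 10.73 w 21.3
{"linear": [-0.31, -0.1, 0.16], "rot": [0.002, -0.006, 0.001]},{"linear": [-0.31, -0.1, 0.16], "rot": [0.002, -0.006, 0.001]},
```

>>> {"method": "drive_tool", "body": {"increments": [{"linear":[-0.6,0,-0.2],"rot":[0.002,0.015,0]},{"linear":[-0.6,0,-0.1],"rot":[0.002,0.015,0]},{"linear":[-0.3,0,0.1],"rot":[0,0.015,0]},{"linear":[0,0,0.1],"rot":[0,0,0]},{"linear":[0,0,0],"rot":[0,0,0]}], "newtons": 60}}

```text
clock: 11.15
tool_pos: [502.1, -337.6, 56.8]
tcp_rot: [3.136, -0.052, 0.232]
force: [-0.3, 0.7, -1.6]
grip_width: 0.245
```

```bash
python3 plan.py 505 -335 51.5 0 -0.035 0.23 2; python3 - <<'E'
from h import *
im=snap('scene','s7')
cv2.imwrite('pics/s7c.png',cv2.resize(im[100:220,160:280],None,fx=4.9,fy=4.9,interpolation=cv2.INTER_CUBIC))
E
```

```text
at [ 502.1 -337.6   56.8] [ 3.136 -0.052  0.232] F [-0.3  0.7 -1.6] d [ 2.9  2.6 -5.3] t 11.15 w 21.3
{"linear": [0.16, -0.1, 0.28], "rot": [0.003, -0.008, 0.001]},{"linear": [0.16, -0.1, 0.27], "rot": [0.003, -0.008, 0.001]},
```

View pics/s7c.png

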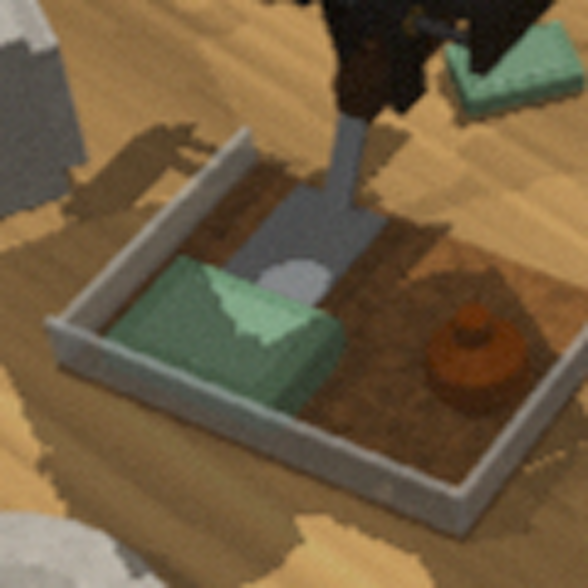

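The blade is free again, and the soap looks close to the wall but perhaps not turned square to it. I'll measure its yaw from the mask edges before pushing again.

```bash
cat > soapyaw.py <<'E'
from h import *
import meas,sys
def run(f,seed):
    h=cv2.cvtColor(cv2.imread(f'pics/{f}.png'),cv2.COLOR_BGR2HSV);p=meas.comp(cv2.inRange(h,(55,30,30),(100,255,255)),seed)
    # upper-right boundary: topmost pixel per column
    cols=np.unique(p[:,0]);top=np.array([[c,p[p[:,0]==c][:,1].min()-.5] for c in cols]);i=top[:,1].argmin()
    e=top[i+4:len(top)-6]; 
    a,b,c,d=cv2.fitLine(e.astype(np.float32),cv2.DIST_HUBER,0,.01,.01).ravel()
    P=ray('scene',[[c-20*a,d-20*b],[c+20*a,d+20*b]],30);D=P[1]-P[0];print(f,'near edge yaw',round(np.arctan2(-D[0],D[1]),3),'mid',ray('scene',(c,d),30)[0].round(1),'corner px',top[i],'ncol',len(cols), 'right end',top[-1])
if __name__=='__main__':
    for f,s in(('scene0',(211,163)),('s3',(211,163)),('s4',(215,170)),('s6',(215,175)),('s7',(205,170))): run(f,s)
    for nm,q in(('s7 wall',[[50,325],[455,490]]),):
        P=ray('scene',np.array(q)/4.9+[160,100],36);D=P[1]-P[0];print(nm,round(np.arctan2(-D[0],D[1]),3))
    print('s7 blade +y front corner',ray('scene',np.array([330,308])/4.9+[160,100],8).round(1))
E
python3 soapyaw.py
```

```text
scene0 near edge yaw 0.178 mid [ 604.6 -316.4   30. ] corner px [203.  145.5] ncol 47 right end [233.  159.5]
s3 near edge yaw 0.148 mid [ 603.2 -314.2   30. ] corner px [204.  145.5] ncol 47 right end [233.  160.5]
s4 near edge yaw 0.285 mid [ 626.7 -305.3   30. ] corner px [197.  153.5] ncol 48 right end [229.  166.5]
s6 near edge yaw 0.28 mid [ 625.6 -310.2   30. ] corner px [197.  151.5] ncol 47 right end [229.  167.5]
s7 near edge yaw 0.246 mid [ 624.8 -305.2   30. ] corner px [197.  152.5] ncol 46 right end [228.  165.5]
s7 wall 0.244
s7 blade +y front corner [[ 599.4 -280.1    8. ]]
```

The soap sits flush with the wall (near edge yaw about 0.25, wall about 0.24), and the blade tip is now right at its near face. The lifter slipped about 0.06 front-down in the grip, so I hold the tool at pitch -0.05 to keep the blade flat.

>>> {"method": "drive_tool", "body": {"increments": [{"linear":[-0.4,-0.1,0.2],"rot":[0.002,0,0]},{"linear":[0,-0.1,0.25],"rot":[0.002,0,0]},{"linear":[0,0,0.2],"rot":[0,0,0]},{"linear":[0,0,0.1],"rot":[0,0,0]},{"linear":[0,0,0],"rot":[0,0,0]}]}}

```text
clock: 11.62
tool_pos: [499.1, -336.8, 48.9]
tcp_rot: [3.139, -0.054, 0.233]
force: [-0.2, 0.1, -1.5]
grip_width: 0.248
```

>>> {"method": "drive_tool", "body": {"increments": [{"linear":[0.4,0,0.05],"rot":[0,0,0]},{"linear":[0.4,0,0.0],"rot":[0,0,0]},{"linear":[0.4,0,0],"rot":[0,0.003,0]},{"linear":[0.4,0.3,0],"rot":[0,0.004,0]},{"linear":[0.5,-0.5,0],"rot":[0,0.008,0]},{"linear":[0.5,0.5,0],"rot":[0,0.008,0]}]}}

```text
clock: 12.12
tool_pos: [515.3, -332.3, 47.5]
tcp_rot: [-3.132, -0.053, 0.231]
force: [-3.1, 2.2, 0.2]
grip_width: 0.25
```

>>> {"method": "drive_tool", "body": {"increments": [{"linear":[0.6,-0.6,0],"rot":[0,0.01,0]},{"linear":[0.6,0.6,0],"rot":[0,0.01,0]},{"linear":[0.6,-0.6,0],"rot":[0,0.01,0]},{"linear":[0.6,0.6,0],"rot":[0,0.01,0]}]}}

```text
clock: 12.45
tool_pos: [535.9, -325.1, 46.5]
tcp_rot: [-3.125, -0.086, 0.23]
force: [-3.7, 1.9, -4.1]
grip_width: 0.248
```

The wiggle worked: the blade is about 35 mm under. I keep going to just short of the wall.

>>> {"method": "drive_tool", "body": {"increments": [{"linear":[0.4,-0.4,0],"rot":[-0.003,-0.003,0]},{"linear":[0.4,0.4,0],"rot":[-0.003,-0.003,0]},{"linear":[0.4,-0.4,0],"rot":[-0.003,-0.002,0]},{"linear":[0.4,0.4,0],"rot":[-0.002,0,0]}]}}

```text
clock: 12.78
tool_pos: [553.4, -320.8, 46.6]
tcp_rot: [-3.135, -0.077, 0.23]
force: [-1.8, 0.3, -4.0]
grip_width: 0.248
```

```bash
python3 - <<'E'
from h import *
s=status.sense();p=s['tool_pos'];u=np.array([np.cos(.23),np.sin(.23)]);v=np.array([-u[1],u[0]])
t=p[:2]+126.6*u-[605,-264];print(p.round(1),s['tcp_rot'].round(3),s['force'].round(1),'tip tray',(t@u).round(1),(t@v).round(1))
E
```

```text
[ 553.4 -320.8   46.6] [-3.135 -0.077  0.23 ] [-1.8  0.3 -4. ] tip tray 63.4 -43.5
```

>>> {"method": "drive_tool", "body": {"increments": [{"linear":[0.3,-0.3,0],"rot":[-0.001,0,0]},{"linear":[0.3,0.3,0],"rot":[-0.001,0,0]},{"linear":[0.3,-0.2,0],"rot":[0,0,0]},{"linear":[0.2,0.2,0],"rot":[0,0,0]}]}}

```text
clock: 13.12
tool_pos: [566.0, -317.6, 47.3]
tcp_rot: [-3.138, -0.077, 0.231]
force: [-1.4, 1.2, -3.8]
grip_width: 0.248
```

```bash
python3 - <<'E'
from h import *
s=status.sense();p=s['tool_pos'];u=np.array([np.cos(.23),np.sin(.23)]);v=np.array([-u[1],u[0]])
t=p[:2]+126.6*u-[605,-264];print(p.round(1),s['tcp_rot'].round(3),s['force'].round(1),'tip tray',(t@u).round(1),(t@v).round(1))
import soapyaw
snap('scene','s8');soapyaw.run('s8',(205,175))
E
```

```text
[ 566.  -317.6   47.3] [-3.138 -0.077  0.231] [-1.4  1.2 -3.8] tip tray 76.4 -43.3
s8 near edge yaw 0.254 mid [ 625.5 -305.5   30. ] corner px [195.  151.5] ncol 48 right end [227.  164.5]
```

>>> {"method": "drive_tool", "body": {"increments": [{"linear":[-0.05,0,-0.2],"rot":[0,0.002,0]},{"linear":[-0.05,0,-0.3],"rot":[0,0.002,0]},{"linear":[-0.05,0,-0.3],"rot":[0,0.002,0]},{"linear":[0,0,-0.3],"rot":[0,0,0]},{"linear":[0,0,-0.3],"rot":[0,0,0]}]}}

```text
clock: 13.58
tool_pos: [565.7, -319.6, 63.0]
tcp_rot: [-3.141, -0.088, 0.231]
force: [0.1, -0.6, -3.6]
grip_width: 0.245
```

>>> {"method": "drive_tool", "body": {"increments": [{"linear":[0,0,-0.4],"rot":[0,0,0]},{"linear":[0,0,-0.5],"rot":[0,0,0]},{"linear":[0,0,-0.5],"rot":[0,0,0]},{"linear":[0,0,-0.5],"rot":[0,0,0]},{"linear":[0,0,-0.5],"rot":[0,0,0]},{"linear":[0,0,-0.5],"rot":[0,0,0]},{"linear":[0,0,-0.3],"rot":[0,0,0]}]}}

```text
clock: 14.17
tool_pos: [563.1, -320.7, 99.9]
tcp_rot: [3.14, -0.091, 0.23]
force: [0.0, -0.6, -3.3]
grip_width: 0.25
```

```bash
python3 - <<'E'
from h import *
s=status.sense();print(s['tool_pos'].round(1),s['tcp_rot'].round(3),s['force'].round(1),s['moment'].round(2))
import soapyaw
im=snap('scene','s9');soapyaw.run('s9',(205,160))
h=cv2.cvtColor(im,cv2.COLOR_BGR2HSV);import meas;p=meas.comp(cv2.inRange(h,(55,30,30),(100,255,255)),(205,160));print(len(p),p.min(0),p.max(0))
E
```

```text
[ 563.1 -320.7   99.9] [ 3.14  -0.091  0.23 ] [ 0.  -0.6 -3.3] [-0.19  0.54 -0.02]
s9 near edge yaw 0.27 mid [ 591.8 -361.5   30. ] corner px [192.  134.5] ncol 50 right end [224.  147.5]
964 [175. 135.] [224. 168.]
```

Lifted: Fz is -3.3 N, which matches lifter plus soap. Now raise, draw back, and carry it over to the rack.

```bash
python3 plan.py 490 -240 140 0 -0.08 0.22 8
```

```text
at [ 563.4 -321.   100.6] [ 3.14  -0.092  0.231] F [ 0.2  0.9 -2.2] d [-73.4  81.   39.4] t 14.22 w 21.7
{"linear": [-0.61, -1.19, -0.55], "rot": [0.0, -0.001, 0.001]},{"linear": [-0.62, -1.19, -0.55], "rot": [0.0, -0.001, 0.001]},{"linear": [-0.62, -1.19, -0.55], "rot": [0.0, -0.001, 0.001]},{"linear": [-0.62, -1.19, -0.55], "rot": [0.0, -0.001, 0.001]},{"linear": [-0.62, -1.19, -0.55], "rot": [0.0, -0.001, 0.001]},{"linear": [-0.63, -1.19, -0.55], "rot": [0.0, -0.001, 0.001]},{"linear": [-0.63, -1.19, -0.55], "rot": [0.0, -0.001, 0.001]},{"linear": [-0.63, -1.19, -0.55], "rot": [0.0, -0.001, 0.001]},
```

>>> {"method": "drive_tool", "body": {"increments": [{"linear":[-0.2,0,-0.6],"rot":[0,0,0]},{"linear":[-0.5,0,-1.0],"rot":[0,0,0]},{"linear":[-0.6,-0.3,-1.0],"rot":[0,0,0.001]},{"linear":[-0.7,-0.6,-1.0],"rot":[0,0,0.002]},{"linear":[-0.8,-1.0,-0.4],"rot":[0,0,0.003]},{"linear":[-0.8,-1.3,0],"rot":[0,0,0.003]},{"linear":[-0.8,-1.6,0],"rot":[0,0,0.003]},{"linear":[-0.8,-1.8,0],"rot":[0,0,0.003]},{"linear":[-0.8,-2.0,0],"rot":[0,0,0.003]},{"linear":[-0.6,-2.0,0],"rot":[0,0,0.003]}]}}

```text
clock: 15.05
tool_pos: [466.5, -233.4, 142.6]
tcp_rot: [3.138, -0.097, 0.203]
force: [-0.0, 0.1, -3.8]
grip_width: 0.247
```

```bash
python3 plan.py 490 245 140 0 -0.08 0.157 20
```

```text
at [ 466.5 -233.4  142.6] [ 3.138 -0.097  0.203] F [-0.   0.1 -3.8] d [ 23.5 478.4  -2.6] t 15.05 w 21.5
{"linear": [0.59, -2.32, 0.06], "rot": [0.0, -0.001, 0.002]},{"linear": [0.59, -2.32, 0.06], "rot": [0.0, -0.001, 0.002]},{"linear": [0.58, -2.32, 0.06], "rot": [0.0, -0.001, 0.002]},{"linear": [0.58, -2.32, 0.06], "rot": [0.0, -0.001, 0.002]},{"linear": [0.57, -2.32, 0.06], "rot": [0.0, -0.001, 0.002]},{"linear": [0.57, -2.33, 0.06], "rot": [0.0, -0.001, 0.002]},{"linear": [0.56, -2.33, 0.06], "rot": [0.0, -0.001, 0.002]},{"linear": [0.56, -2.33, 0.06], "rot": [0.0, -0.001, 0.002]},{"linear": [0.55, -2.33, 0.06], "rot": [0.0, -0.001, 0.002]},{"linear": [0.55, -2.33, 0.06], "rot": [0.0, -0.001, 0.002]},
{"linear": [0.54, -2.33, 0.06], "rot": [0.0, -0.001, 0.002]},{"linear": [0.54, -2.33, 0.06], "rot": [0.0, -0.001, 0.002]},{"linear": [0.53, -2.33, 0.06], "rot": [0.0, -0.001, 0.002]},{"linear": [0.52, -2.34, 0.06], "rot": [0.0, -0.001, 0.002]},{"linear": [0.52, -2.34, 0.06], "rot": [0.0, -0.001, 0.002]},{"linear": [0.51, -2.34, 0.05], "rot": [0.0, -0.001, 0.002]},{"linear": [0.51, -2.34, 0.05], "rot": [0.0, -0.001, 0.002]},{"linear": [0.5, -2.34, 0.05], "rot": [0.0, -0.001, 0.002]},{"linear": [0.5, -2.34, 0.05], "rot": [0.0, -0.001, 0.002]},{"linear": [0.49, -2.34, 0.05], "rot": [0.0, -0.001, 0.002]},
```

>>> {"method": "drive_tool", "body": {"increments": [{"linear":[0.3,-2.2,0.05],"rot":[0,-0.001,0.002]},{"linear":[0.6,-2.3,0.05],"rot":[0,-0.001,0.002]},{"linear":[0.6,-2.3,0.05],"rot":[0,-0.001,0.002]},{"linear":[0.6,-2.3,0.05],"rot":[0,-0.001,0.002]},{"linear":[0.6,-2.3,0.05],"rot":[0,-0.001,0.002]},{"linear":[0.6,-2.3,0.05],"rot":[0,-0.001,0.002]},{"linear":[0.6,-2.3,0.05],"rot":[0,-0.001,0.002]},{"linear":[0.5,-2.3,0.05],"rot":[0,-0.001,0.002]},{"linear":[0.5,-2.3,0.05],"rot":[0,-0.001,0.002]},{"linear":[0.5,-2.3,0.05],"rot":[0,-0.001,0.002]}]}}

```text
clock: 15.88
tool_pos: [465.6, 9.4, 152.4]
tcp_rot: [-3.141, -0.096, 0.173]
force: [0.4, 0.3, -3.5]
grip_width: 0.25
```

>>> {"method": "drive_tool", "body": {"increments": [{"linear":[0.4,-2.3,0.05],"rot":[0,-0.001,0.002]},{"linear":[0.4,-2.3,0.05],"rot":[0,-0.001,0.002]},{"linear":[0.4,-2.3,0.05],"rot":[0,-0.001,0.002]},{"linear":[0.4,-2.1,0.05],"rot":[0,-0.001,0.002]},{"linear":[0.3,-1.8,0.05],"rot":[0,0,0.002]},{"linear":[0.3,-1.5,0.05],"rot":[0,0,0.001]},{"linear":[0.2,-1.1,0],"rot":[0,0,0]},{"linear":[0.1,-0.7,0],"rot":[0,0,0]},{"linear":[0,-0.3,0],"rot":[0,0,0]},{"linear":[0,0,0],"rot":[0,0,0]}]}}

```text
clock: 16.72
tool_pos: [461.7, 164.0, 161.3]
tcp_rot: [-3.132, -0.103, 0.162]
force: [-0.4, 0.6, -4.4]
grip_width: 0.247
```

```bash
python3 plan.py 505 245 110 0 -0.07 0.157 4
```

```text
at [461.7 164.  161.3] [-3.132 -0.103  0.162] F [-0.4  0.6 -4.4] d [ 43.3  81.  -51.3] t 16.72 w 21.5
{"linear": [1.25, -1.81, 1.43], "rot": [-0.002, -0.008, 0.001]},{"linear": [1.26, -1.82, 1.42], "rot": [-0.002, -0.008, 0.001]},{"linear": [1.27, -1.82, 1.41], "rot": [-0.002, -0.008, 0.001]},{"linear": [1.28, -1.83, 1.39], "rot": [-0.002, -0.008, 0.001]},
```

>>> {"method": "drive_tool", "body": {"increments": [{"linear":[0.4,-0.8,0.4],"rot":[-0.002,-0.003,0]},{"linear":[0.6,-1.2,0.5],"rot":[-0.002,-0.004,0]},{"linear":[0.8,-1.4,0.6],"rot":[-0.002,-0.004,0]},{"linear":[0.8,-1.4,0.6],"rot":[-0.002,-0.004,0]},{"linear":[0.8,-1.3,0.6],"rot":[0,-0.004,0]},{"linear":[0.8,-1.0,0.6],"rot":[0,-0.004,0]},{"linear":[0.5,-0.6,0.4],"rot":[0,0,0]},{"linear":[0.2,-0.2,0.1],"rot":[0,0,0]},{"linear":[0,0,0],"rot":[0,0,0]}]}}

```text
clock: 17.47
tool_pos: [504.8, 255.2, 122.7]
tcp_rot: [3.141, -0.076, 0.155]
force: [-0.2, -0.5, -4.1]
grip_width: 0.25
```

```bash
python3 - <<'E'
from h import *
import meas
s=status.sense();p=s['tool_pos'];print(p.round(1),s['tcp_rot'].round(3),s['force'].round(1))
zt=p[2]-47.3+6+2.5+24;y=s['tcp_rot'][2];u=np.array([np.cos(y),np.sin(y)]);c=np.r_[p[:2]+95*u,zt];print('pred soap top',c.round(1))
for n in('top','scene'):
    im=snap(n,n+'10');h=cv2.cvtColor(im,cv2.COLOR_BGR2HSV);q=proj(n,c)[0].astype(int);m=meas.comp(cv2.inRange(h,(55,30,30),(100,255,255)),tuple(q),20)
    print(n,'pred px',q,'mask',len(m),m.min(0),m.max(0),'rect@top',meas.rect(n,m,zt))
    hull=cv2.approxPolyDP(cv2.convexHull(m.astype(np.int32)),2.0,True)[:,0];print(hull.tolist())
    x,yy=q;cv2.imwrite(f'pics/{n}10c.png',cv2.resize(im[yy-60:yy+60,x-65:x+65],None,fx=3,fy=3,interpolation=cv2.INTER_CUBIC))
cv2.imwrite('pics/both10.png',cv2.hconcat([cv2.imread('pics/top10c.png'),cv2.imread('pics/scene10c.png')]))
E
```

```text
[504.8 255.2 122.7] [ 3.141 -0.076  0.155] [-0.2 -0.5 -4.1]
pred soap top [598.6 269.9 107.9]
top pred px [195 182] mask 1551 [174. 165.] [224. 201.] rect@top [5.97573e+02 2.62431e+02 7.33240e+01 1.05937e+02 1.42000e-01]
[[224, 195], [179, 201], [174, 171], [219, 165], [222, 170]]
scene pred px [419 263] mask 1365 [388. 241.] [447. 288.] rect@top [6.02631e+02 2.68269e+02 7.92670e+01 1.00140e+02 1.52000e-01]
[[447, 262], [434, 288], [407, 278], [388, 264], [403, 241]]
```

The soap centre lies 95 mm ahead and 4.5 mm to the -y side of the tool line, yaw within 0.01. The two views agree within about 3 mm. I go over the rack with that correction.

```bash
python3 plan.py 519.2 251.3 80 0 -0.068 0.163 8
```

```text
at [504.2 254.4 123.2] [ 3.141 -0.076  0.155] F [-0.9  0.1 -4.4] d [ 15.   -3.1 -43.2] t 17.57 w 21.8
{"linear": [0.14, 0.07, 0.55], "rot": [0.0, -0.001, -0.001]},{"linear": [0.14, 0.07, 0.55], "rot": [0.0, -0.001, -0.001]},{"linear": [0.14, 0.07, 0.55], "rot": [0.0, -0.001, -0.001]},{"linear": [0.14, 0.07, 0.55], "rot": [0.0, -0.001, -0.001]},{"linear": [0.14, 0.07, 0.55], "rot": [0.0, -0.001, -0.001]},{"linear": [0.14, 0.07, 0.55], "rot": [0.0, -0.001, -0.001]},{"linear": [0.14, 0.07, 0.55], "rot": [0.0, -0.001, -0.001]},{"linear": [0.14, 0.07, 0.55], "rot": [0.0, -0.001, -0.001]},
```

>>> {"method": "drive_tool", "body": {"increments": [{"linear":[0.15,0.05,0.3],"rot":[0,-0.001,-0.001]},{"linear":[0.2,0.05,0.5],"rot":[0,-0.001,-0.001]},{"linear":[0.2,0.05,0.5],"rot":[0,-0.001,-0.001]},{"linear":[0.2,0.05,0.6],"rot":[0,-0.001,-0.001]},{"linear":[0.2,0.05,0.6],"rot":[0,-0.001,-0.001]},{"linear":[0.2,0.05,0.6],"rot":[0,-0.001,-0.001]},{"linear":[0.1,0,0.5],"rot":[0,-0.001,-0.001]},{"linear":[0.1,0,0.2],"rot":[0,0,0]},{"linear":[0,0,0],"rot":[0,0,0]}]}}

```text
clock: 18.32
tool_pos: [521.6, 251.1, 83.3]
tcp_rot: [3.14, -0.068, 0.16]
force: [0.5, 0.2, -3.3]
grip_width: 0.25
```

```bash
cat > chk.py <<'E'
from h import *
import meas,sys
f=sys.argv[1];s=status.sense();p=s['tool_pos'];print(p.round(1),s['tcp_rot'].round(3),s['force'].round(1),'t',round(s['clock'],1))
zt=float(sys.argv[2]) if len(sys.argv)>2 else p[2]-41+26.5
for n in('top','scene'):
    im=snap(n,n+f);h=cv2.cvtColor(im,cv2.COLOR_BGR2HSV);q=proj(n,[613.5,263.5,zt])[0].astype(int);m=meas.comp(cv2.inRange(h,(55,30,30),(100,255,255)),tuple(q),15)
    cx,cy,a,b,t=meas.rect(n,m,zt)
    # far-edge correction: edges away from camera belong to the top face
    c=-cam(n)[1].T@cam(n)[2];u=np.array([np.cos(t),np.sin(t)]);v=np.array([-u[1],u[0]]);d=np.array([cx,cy])-c[:2]
    cc=np.array([cx,cy])+u*np.sign(d@u)*(a-70)/2+v*np.sign(d@v)*(b-100)/2
    R=np.array([613.5,263.5]);ur=np.array([np.cos(.157),np.sin(.157)]);vr=np.array([-ur[1],ur[0]])
    print(n,'soap',cc.round(1),'size',a,b,'yaw',t,'rack-frame',round((cc-R)@ur,1),round((cc-R)@vr,1))
E
python3 chk.py 11; python3 plan.py 519.2 251.3 70 0 -0.068 0.163 3
```

```text
[521.6 251.1  83.3] [ 3.14  -0.068  0.16 ] [ 0.5  0.2 -3.3] t 18.3
top soap [615.6 261.3] size 74.012 104.671 yaw 0.138 rack-frame 1.7 -2.5
scene soap [614.7 264.9] size 80.095 99.953 yaw 0.148 rack-frame 1.4 1.2
at [521.5 251.2  83.9] [ 3.141 -0.068  0.16 ] F [-0.1  0.6 -3.5] d [ -2.3   0.1 -13.9] t 18.42 w 21.5
{"linear": [-0.11, -0.02, 0.46], "rot": [0.0, 0.0, -0.001]},{"linear": [-0.11, -0.02, 0.46], "rot": [0.0, 0.0, -0.001]},{"linear": [-0.11, -0.02, 0.46], "rot": [0.0, 0.0, -0.001]},
```

>>> {"method": "drive_tool", "body": {"increments": [{"linear":[-0.1,0,0.3],"rot":[0,0,-0.004]},{"linear":[-0.1,0,0.35],"rot":[0,0,-0.004]},{"linear":[0,0,0.35],"rot":[0,0,-0.003]},{"linear":[0,0,0.25],"rot":[0,0,0]},{"linear":[0,0,0.15],"rot":[0,0,0]},{"linear":[0,0,0.1],"rot":[0,0,0]}]}}

```text
clock: 18.92
tool_pos: [520.7, 251.8, 68.7]
tcp_rot: [3.141, -0.071, 0.173]
force: [-0.2, -0.9, -3.2]
grip_width: 0.246
```

```bash
python3 chk.py 12
```

```text
[520.7 251.8  68.7] [ 3.141 -0.071  0.173] [-0.2 -0.9 -3.2] t 18.9
top soap [615.  263.6] size 74.589 105.236 yaw 0.16 rack-frame 1.5 -0.1
scene soap [613.7 266.2] size 73.709 99.709 yaw 0.174 rack-frame 0.6 2.6
```

>>> {"method": "drive_tool", "body": {"increments": [{"linear":[-0.05,0.1,0.1],"rot":[0,0,0.002]},{"linear":[0,0,0.1],"rot":[0,0,0.002]},{"linear":[0,0,0.1],"rot":[0,0,0]},{"linear":[0,0,0.1],"rot":[0,0,0]}]}}

```text
clock: 19.35
tool_pos: [521.1, 251.0, 65.0]
tcp_rot: [-3.141, -0.072, 0.169]
force: [0.1, 0.4, -4.4]
grip_width: 0.245
```

>>> {"method": "drive_tool", "body": {"increments": [{"linear":[0,0,0.1],"rot":[0,0,0]},{"linear":[0,0,0.1],"rot":[0,0,0]},{"linear":[0,0,0.1],"rot":[0,0,0]},{"linear":[0,0,0.1],"rot":[0,0,0]}]}}

```text
clock: 19.68
tool_pos: [522.7, 251.8, 61.7]
tcp_rot: [-3.14, -0.075, 0.169]
force: [-0.2, -0.4, -1.4]
grip_width: 0.245
```

The soap rests on the rails: Fz is back to -1.4 N, the lifter alone. Lower the blade clear and check before withdrawing.

>>> {"method": "drive_tool", "body": {"increments": [{"linear":[-0.05,0.05,0.1],"rot":[0,0,0]},{"linear":[-0.05,0,0.15],"rot":[0,0,0]},{"linear":[-0.05,0,0.15],"rot":[0,0,0]},{"linear":[0,0,0.15],"rot":[0,0,0]},{"linear":[0,0,0.1],"rot":[0,0,0]}]}}

```text
clock: 20.1
tool_pos: [523.2, 252.3, 56.0]
tcp_rot: [-3.138, -0.079, 0.17]
force: [0.3, -0.5, -1.7]
grip_width: 0.25
```

```bash
python3 chk.py 13 50
```

```text
[523.2 252.3  56. ] [-3.138 -0.079  0.17 ] [ 0.3 -0.5 -1.7] t 20.1
top soap [615.6 262.2] size 74.275 105.1 yaw 0.146 rack-frame 1.9 -1.7
scene soap [614.4 264.6] size 74.823 100.37 yaw 0.176 rack-frame 1.1 0.9
```

>>> {"method": "drive_tool", "body": {"increments": [{"linear":[-0.1,0.05,0.1],"rot":[0,0,0]},{"linear":[-0.3,0,-0.02],"rot":[-0.001,0,0.001]},{"linear":[-0.5,0,-0.04],"rot":[-0.001,0,0.001]},{"linear":[-0.7,0,-0.05],"rot":[0,0,0.001]},{"linear":[-0.8,0,-0.06],"rot":[0,0,0]}]}}

```text
clock: 20.62
tool_pos: [499.0, 247.7, 54.5]
tcp_rot: [-3.14, -0.08, 0.166]
force: [-0.1, 0.2, -3.2]
grip_width: 0.248
```

```bash
python3 chk.py 14 50; python3 plan.py 400 232.5 55.5 0 -0.078 0.166 10
```

```text
[499.  247.7  54.5] [-3.14  -0.08   0.166] [-0.1  0.2 -3.2] t 20.6
top soap [615.6 262.2] size 74.485 105.295 yaw 0.157 rack-frame 1.9 -1.6
scene soap [614.2 265.1] size 75.985 100.314 yaw 0.152 rack-frame 0.9 1.5
at [497.8 247.1  54.4] [-3.141 -0.079  0.166] F [-0.  -0.9 -1.4] d [-97.8 -14.6   1.1] t 20.72 w 21.5
{"linear": [-0.98, -0.02, -0.09], "rot": [0.0, 0.0, 0.0]},{"linear": [-0.98, -0.02, -0.09], "rot": [0.0, 0.0, 0.0]},{"linear": [-0.98, -0.02, -0.09], "rot": [0.0, 0.0, 0.0]},{"linear": [-0.98, -0.02, -0.09], "rot": [0.0, 0.0, 0.0]},{"linear": [-0.98, -0.02, -0.09], "rot": [0.0, 0.0, 0.0]},{"linear": [-0.98, -0.02, -0.09], "rot": [0.0, 0.0, 0.0]},{"linear": [-0.98, -0.02, -0.09], "rot": [0.0, 0.0, 0.0]},{"linear": [-0.99, -0.02, -0.09], "rot": [0.0, 0.0, 0.0]},{"linear": [-0.99, -0.02, -0.09], "rot": [0.0, 0.0, 0.0]},{"linear": [-0.99, -0.02, -0.09], "rot": [0.0, 0.0, 0.0]},
```

>>> {"method": "drive_tool", "body": {"increments": [{"linear":[-0.9,0,-0.08],"rot":[0,0,0]},{"linear":[-1.0,0,-0.09],"rot":[0,0,0]},{"linear":[-1.0,0,-0.09],"rot":[0,0,0]},{"linear":[-1.0,0,-0.09],"rot":[0,0,0]},{"linear":[-1.0,0,-0.09],"rot":[0,0,0]},{"linear":[-1.0,0,-0.09],"rot":[0,0,0]},{"linear":[-1.0,0,-0.09],"rot":[0,0,0]},{"linear":[-1.0,0,-0.09],"rot":[0,0,0]},{"linear":[-1.0,0,-0.09],"rot":[0,0,0]},{"linear":[-0.6,0,-0.05],"rot":[0,0,0]}]}}

```text
clock: 21.55
tool_pos: [396.9, 230.4, 56.9]
tcp_rot: [-3.138, -0.083, 0.168]
force: [0.1, 0.9, -0.6]
grip_width: 0.248
```

```bash
python3 plan.py 392 215 45 0 -0.068 0.166 4
```

```text
at [396.9 230.4  56.9] [-3.138 -0.083  0.168] F [ 0.1  0.9 -0.6] d [ -4.9 -15.4 -11.9] t 21.55 w 21.6
{"linear": [-0.21, 0.36, 0.28], "rot": [-0.001, -0.004, 0.001]},{"linear": [-0.21, 0.36, 0.28], "rot": [-0.001, -0.004, 0.001]},{"linear": [-0.21, 0.36, 0.28], "rot": [-0.001, -0.004, 0.001]},{"linear": [-0.21, 0.36, 0.28], "rot": [-0.001, -0.004, 0.001]},
```

>>> {"method": "drive_tool", "body": {"increments": [{"linear":[-0.3,0.3,0.2],"rot":[-0.001,-0.005,0]},{"linear":[-0.2,0.4,0.3],"rot":[-0.001,-0.005,0]},{"linear":[-0.1,0.3,0.3],"rot":[0,-0.005,0]},{"linear":[0,0.1,0.3],"rot":[0,-0.003,0]},{"linear":[0,0,0.15],"rot":[0,0,0]},{"linear":[0,0,0.1],"rot":[0,0,0]}]}}

```text
clock: 22.05
tool_pos: [393.2, 217.8, 42.2]
tcp_rot: [-3.139, -0.065, 0.17]
force: [0.3, -0.2, -1.2]
grip_width: 0.243
```

>>> {"method": "drive_tool", "body": {"increments": [{"linear":[0,0,0.1],"rot":[0,0,0]},{"linear":[0,0,0.05],"rot":[0,0,0]},{"linear":[0,0,0.05],"rot":[0,0,0]}]}}

```text
clock: 22.3
tool_pos: [393.7, 217.7, 39.9]
tcp_rot: [-3.14, -0.063, 0.169]
force: [-8.8, -0.5, 12.4]
grip_width: 0.251
```

>>> {"method": "drive_tool", "body": {"increments": [{"linear":[0,0,-0.06],"rot":[0,0,0]},{"linear":[0,0,-0.04],"rot":[0,0,0]}]}}

```text
clock: 22.47
tool_pos: [393.9, 218.3, 41.3]
tcp_rot: [-3.14, -0.064, 0.169]
force: [-0.0, 0.6, -1.2]
grip_width: 0.246
```

>>> {"method": "drive_tool", "body": {"increments": [{"linear":[0,0,0],"rot":[0,0,0]},{"linear":[0,0,0],"rot":[0,0,0]},{"linear":[0,0,0],"rot":[0,0,0]},{"linear":[0,0,0],"rot":[0,0,0]}], "grip": 5}}

```text
clock: 22.8
tool_pos: [395.1, 219.5, 41.9]
tcp_rot: [-3.138, -0.067, 0.17]
force: [0.2, 0.6, -0.1]
grip_width: 0.464
```

>>> {"method": "drive_tool", "body": {"increments": [{"linear":[0,0,-0.5],"rot":[0,0,0]},{"linear":[0,0,-1.0],"rot":[0,0,0]},{"linear":[0,0,-1.5],"rot":[0,0,0]},{"linear":[0,0,-2.0],"rot":[0,0,0]},{"linear":[0,0,-2.5],"rot":[0,0,0]},{"linear":[0,0,-2.5],"rot":[0,0,0]},{"linear":[0,0,-2.5],"rot":[0,0,0]},{"linear":[0,0,-2.0],"rot":[0,0,0]}]}}

```text
clock: 23.47
tool_pos: [383.1, 214.4, 190.3]
tcp_rot: [3.138, -0.057, 0.17]
force: [0.4, 0.3, 1.3]
grip_width: 0.578
```

>>> {"method": "drive_tool", "body": {"increments": [{"linear":[-0.5,2.0,0],"rot":[0,0,0]},{"linear":[-0.5,3.5,0],"rot":[0,0,0]},{"linear":[-0.5,3.5,0],"rot":[0,0,0]},{"linear":[-0.5,3.5,0],"rot":[0,0,0]},{"linear":[0,3.5,0],"rot":[0,0,0]},{"linear":[0,3.5,0],"rot":[0,0,0]},{"linear":[0,3.0,0],"rot":[0,0,0]},{"linear":[0,1.5,0],"rot":[0,0,0]},{"linear":[0,0.5,0],"rot":[0,0,0]},{"linear":[0,0,0],"rot":[0,0,0]}]}}

```text
clock: 24.3
tool_pos: [408.4, -36.2, 200.0]
tcp_rot: [-3.133, -0.081, 0.177]
force: [0.2, 1.0, -0.3]
grip_width: 0.576
```

```bash
python3 chk.py 15 50; python3 - <<'E'
from h import *
a=cv2.imread('pics/top15.png');b=cv2.imread('pics/scene15.png')
cv2.imwrite('pics/fin.png',cv2.vconcat([cv2.resize(a[60:300,120:520],(790,474))[:300+0],cv2.resize(b[110:350,130:530],(790,474))[:300]]) if 0 else cv2.hconcat([cv2.resize(a[70:310,130:500],(400,260)),cv2.resize(b[90:350,130:530],(400,260))]))
# moved things: image difference around bystanders
o=cv2.imread('pics/top0.png')
for n,(x,y) in dict(flacon=(399,194),bottle=(279,100),bowl=(316,106)).items():print(n,cv2.absdiff(a,o)[y-12:y+12,x-12:x+12].mean().round(1))
E
```

```text
[408.4 -36.2 200. ] [-3.133 -0.081  0.177] [ 0.2  1.  -0.3] t 24.3
top soap [615.7 262.1] size 74.145 104.894 yaw 0.153 rack-frame 2.0 -1.7
scene soap [616.4 265. ] size 71.262 100.63 yaw 0.153 rack-frame 3.1 1.0
flacon 6.7
bottle 5.7
bowl 5.5
```

View pics/fin.png

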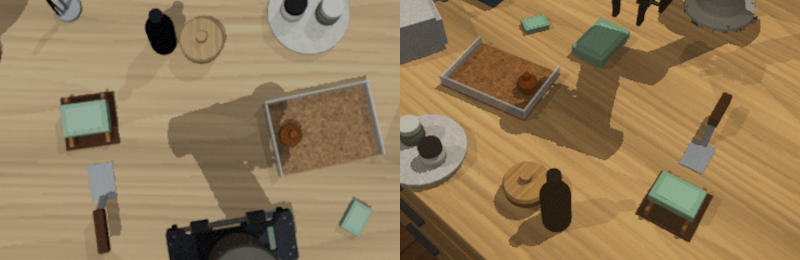

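The final picture shows the soap across both rails at left (85,118). The lifter lies flat on the bare top at (101,200), clear of the rack, and the flacon, bottle and bowl stand where they were.

```bash
python3 -c "
from plant import hand_in;print(hand_in())"
```

```text
the job is handed in; nothing more can be done
None
```

The soap is on the drying rack, the lifter lies flat on the bare dresser top clear of rack and tray, and I handed the job in at about 24 s of the 72 s.

**What I did**
- I slid the lifter under the middle-sized soap bar against the tray's back wall and lifted it clear. The gripper never touched the soap.
- The first straight pushes jammed on the soap's bevel at about 11–14 N. While doing so they slipped the lifter about 0.06 rad in the grip.
- Holding the blade flat and pushing with a small side-to-side wiggle got it under.
- I then set the soap on the rails. The force fell back to about the lifter's own weight as it landed. I drew the blade out between the rails without moving the soap and laid the lifter down.

**Last checks**
- **Soap on the rack:** it is within about 2 mm of the rack centre by the top camera, with yaw 0.153 against the rack's 0.157.
- **Camera disagreement:** the scene camera says 3 mm and 1 mm off centre. The two views differ by about 3 mm, which fits a scene-camera offset seen all along.
- **Levelness:** I judged this by eye in the final picture, not by measurement.
- **Flacon, bottle and bowl:** they look unmoved. The image differences there are only 5.5–6.7 grey levels on average.
- **Lifter clearance:** it is about 25 mm in front of the rack, estimated from the tool position.
- **Forces:** laying the lifter down pressed it on the dresser with about 14 N for a moment, and I eased that off before opening the gripper.

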